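Put the baking things away in the drawer and set its swing lock

TASK

Put all the sprinkle shakers and pink baking-cup stacks that are on the counter away in the white unit's drawer. It is locked: pull up the black spring knob on the red lock arm, swing the arm round to the other hole, clear of the drawer, and let the pin snap in; then pull the drawer well open, load everything, slide it fully shut, and bring the arm back in the same way until it snaps into its first hole, across the drawer front. Do not shove or knock over the timer or the other kitchen things.

Things in the scene. Friction and masses are not known exactly. Their poses are not given: they have to be found in the camera images.
- unit: white countertop drawer unit, fixed to the counter, 250 (x) x 290 (y) x 125 (z) mm; its one drawer has a sage-green front that faces along the unit's -x (to the robot), top edge 112 mm above the counter. Origin: centre of its underside, z up. On its left (+y) side a bracket 125 x 105 mm carries the swing lock.
- unit_drawer0 (a joint): drawer travel in m: 0 shut, about 0.174 fully open; it slides along the unit's -x with about 1 N of friction.
- unit_drawer0_handle (a point): middle of the drawer's steel bar handle: a round bar 11 mm thick and 120 mm long, along the unit's y, 35 mm in front of the drawer front, 87 mm above the counter. Open space above it.
- drawer_floor (a point): centre of the drawer's inner floor (moves with it), axes as the unit's, 22 mm above the counter. Inside: 205 (x) x 248 (y) mm, walls 6 mm thick, 76 mm high; front panel rises 90 mm. 91 mm of room above the floor under the unit's top, whose front edge lies at x = (drawer travel - 0.1085) m here: fully open, x from -0.10 to +0.06 is free from above.
- lock_arm (a joint): angle (rad) of the red lock arm about its upright pivot, growing clockwise seen from above. 0: first hole, its tongue (97 mm from the pivot, 22 mm wide) across the left part of the drawer front, blocking it. 1.571: second hole, tongue along the unit's -x, clear of the drawer. Stops at 0 and 1.571, no hole between; friction 0.03 N m.
- lock_pivot (a point): fixed point on the arm's upright pivot axis, 108 mm above the counter (at x = -140, y = +180 mm in the unit's frame).
- plunger (a joint): pull of the spring plunger (m): 0 with its pin down in a hole, 0.022 at its upper stop. Lifted 12 mm or more, the pin is free of the hole; let go between the holes it rests on the steel plate at about 0.010, and it drops in once the arm is within about 0.03 rad of a hole. The spring pulls down with 5 N at 0, 10.5 N at 0.022.
- knob (a point): grip point on the axis of the black plunger knob (34 mm across, 34 mm high; the point is 1 mm above its middle), 148 mm above the counter with the pin in a hole. Its underside is 22 mm above the arm. It rises with the plunger and turns with the arm, 65 mm from the pivot, in the direction 135 degrees (in the unit's frame, from +x towards +y) minus the lock_arm angle.
- shaker_a: square plastic sprinkle shaker with a yellow body and a round white twist cap, to be put away. Body 46 x 46 mm, 50 mm high; cap 42 mm across, 20 mm high; 70 mm high in all, 130 g. Origin: centre of the underside, z up through the cap, x and y square to the body's flat sides. May be absent.
- shaker_b: square plastic sprinkle shaker with a blue body and a round white twist cap, to be put away. Body 46 x 46 mm, 50 mm high; cap 42 mm across, 20 mm high; 70 mm high in all, 130 g. Origin: centre of the underside, z up through the cap, x and y square to the body's flat sides. May be absent.
- cups_a: stack of square pink silicone baking cups, to be put away. The rims are 56 x 56 mm, from 30 mm to 62 mm above the underside; below that it is 48 x 48 mm; 62 mm high in all, 90 g, rigid enough to grip. Origin: centre of the underside, z up, x and y square to the sides. May be absent.
- cups_b: stack of square pink silicone baking cups, to be put away. The rims are 56 x 56 mm, from 30 mm to 62 mm above the underside; below that it is 48 x 48 mm; 62 mm high in all, 90 g, rigid enough to grip. Origin: centre of the underside, z up, x and y square to the sides. May be absent.
- timer: hourglass timer in glass and dark wood, 58 x 58 x 90 mm, standing among the things to be put away; leave it alone. Origin: centre of its underside.
- spoon_rest: blue ceramic spoon rest, 155 mm long, with a wooden spoon on it; leave alone. Origin: underside of its round part.
- cooling_rack: steel wire cooling rack 300 x 200 x 25 mm with biscuits; leave alone. Origin: centre, at counter height.
- bowl: white mixing bowl, 150 mm across, 70 mm high; leave alone. Origin: centre of its underside.
- mug: terracotta mug, 80 mm across, 90 mm high; leave alone. Origin: centre of its underside.
Things that resemble listed ones, but are neither listed nor needed, are in the scene too. What is shaped like the cups_a but purple or turquoise is not meant.

How it is judged:
By the outcome, as a careful person would: the job done as asked, in the order asked, and still so for the second after the job is handed in, with the robot touching nothing.
Of shaker_a, shaker_b, cups_a, cups_b only 3 to 4 are there at a start; the rules pass over those that are not, and their reading is None.
At some moment in a run one of shaker_a, shaker_b, cups_a, cups_b may be knocked a few centimetres aside while the robot is not near it.
Once in a run the grip may slacken for a moment while it holds something.
It also fails if it takes over 210 s, if anything falls off the work surface, if the arm or the gripper's body presses on something with over 40 N, if the wrist force passes 120 N, or if a joint passes its speed limit or range.

ROBOT

A 7-joint arm with a two-finger parallel gripper is mounted at the origin on the work surface. World frame = base frame: x ahead of the robot, y to its left, z up, the work surface at z = 0. Lengths are in m, angles in rad, forces in N, time in s.
With the tool pointing down it reaches from about 0.4 to 0.85 m from the base axis. Payload 10.4 kg.
Tool frame: the origin (TCP) lies between the finger pads; the fingertips stand r.nose_length ahead of it and the grasp point (between the pads) lies 6 mm ahead of it (r.nose_length is the distance from the TCP to the fingertips, in m); z points along the fingers, x is the direction in which the jaws open and shut, and the axes are right-handed (so a half turn about z gives the same grasp; the last joint's range is limited). The gripper opens to 87 mm and grips with 3 to 60 N. Pads are 19 mm wide; open, the fingers measure 117 mm over their backs; the gripper's body (75 mm by 190 mm) begins 51 mm behind the grasp point.
Start: joints at [-1.239, 0.332, -0.065, 1.46, 0.022, 1.35, -0.088], TCP at [0.217, 0.586, 0.248] pointing down, gripper open.
Joint ranges: [-2.6, 2.6], [-0.5, 2.12], [-1.47, 1.34], [0.16, 2.42], [-1.27, 4.41], [0.06, 2.06], [-2.6, 2.6]. Speed limits (rad/s): [2.22, 2.22, 2.79, 2.79, 3.14, 3.14, 3.14].

INTERFACE

Orientations are given as a unit quaternion [x, y, z, w].
In Python, from bench import r gives the robot as it stands. The module is installed in compiled form; this text tells all that it offers.
- The arm moves only by the shell command python3 -m creep 'ROWS' [OPENING] [FORCE]. ROWS is JSON, a list of rows, each an object of numbers: "x", "y", "z": the shift along the world's x, y, z in m; "spin": the turn about the world's z in degrees. In form: [{"x": .., "y": .., "z": .., "spin": ..}, ...]. A call has 1 to 12 rows; each row is the pose to reach, as a shift and turn from the pose commanded when the call began; what a row does not reach only later rows make up. A row lasts 1/8 s, in which the tool goes at most 62.5 mm and 10.7 degrees, less where a joint would pass 70% of its speed; a pose out of reach is approached as far as the arm can. A call with a gripper value outside its range is refused whole. OPENING is the finger opening in m, from 0 to 0.087, set as the call begins (- or left out, the last holds). The fingers move at their own pace and stop on an object; FORCE is the grip in N (left out, the last holds). Time passes only in rows, so rows that repeat a pose let the fingers close. It gives the time, the measured TCP pose, the force and the opening at its end, in the units of the state.
- r.read_state(): the state, without advancing time (a new reading comes with each control period).
- r.camera(name): name is "side" or "top"; returns a dict with "pixels" (400x640x3 uint8, blue, green, red), "z_map" (400x640 float32, m along the optical axis (not along the pixel's ray), 0 where there is no reading), "K" (3x3 intrinsics, pixels), "R" (3x3) and "t" (3): a world point X has camera coordinates R X + t. Camera axes: x right, y down, z forward; pixel columns grow to the right and rows downward; lengths in m; the calibration is good to about 2 mm. A picture is of the moment at which its call begins.
- r.close_job(): hands the job in, once; it reports no verdict.
The state is a dict: "time": time; "joint_positions": joint angles; "joint_vel": joint speeds; "joint_torque": joint torques, N m; "ee_pos": TCP position; "eef_rot": TCP orientation; "ft_force": force on the tool from outside, world axes, zero at the start; "torque": the same for the moment, N m; "width": finger opening in m.
Only numpy, scipy, OpenCV 4.12 (cv2) and the standard library are available. Lean on these libraries where they do the work, as an engineer would, in place of code of your own. Each camera call takes 0.05 s, during which the arm holds its last target. There are 200 camera calls.

## Working session

There is one attempt and no reset: what is moved stays moved. The work goes in short steps, Python scripts to look and compute and a shell command to move; the robot and the scene stay as the last step left them, time stands still between calls to the robot, and variables do not carry over. Pictures are saved under pics/ and viewed, about 12 in all and at most 16, crops included, and the job is handed in when it is done.

```bash
mkdir -p pics; cat > h.py <<'E'
import numpy as np, cv2
from bench import r
def cam(n,save=None):
    c=r.camera(n)
    c={k:np.array(v) if k!='x' else v for k,v in c.items()}
    if save: cv2.imwrite('pics/'+save+'.png',c['pixels'])
    return c
def pts(c):
    h,w=c['z_map'].shape; v,u=np.mgrid[:h,:w]
    z=c['z_map']; K=c['K']
    P=np.stack([(u-K[0,2])*z/K[0,0],(v-K[1,2])*z/K[1,1],z],-1)
    return (P-c['t'])@c['R']   # world
def px(c,X):
    p=c['R']@np.array(X)+c['t']; p=c['K']@p; return p[:2]/p[2]
def ray(c,u,v,h):
    d=c['R'].T@np.linalg.inv(c['K'])@np.array([u,v,1.]); o=-c['R'].T@c['t']
    return o+d*(h-o[2])/d[2]
E
python3 - <<'E'
from h import *
s=r.read_state()
print({k:np.round(v,3) for k,v in s.items()}, r.nose_length)
for n in('top','side'):
    c=cam(n,n+'0'); print(n,c['K'].round(1).tolist(),c['R'].round(2).tolist(),(-c['R'].T@c['t']).round(3))
E
```

```text
{'time': np.float64(0.0), 'joint_positions': array([-1.239,  0.333, -0.065,  1.461,  0.022,  1.35 , -0.089]), 'joint_vel': array([ 0.001,  0.001,  0.001,  0.   ,  0.001, -0.001,  0.002]), 'joint_torque': array([-1.0000e-03, -6.2326e+01,  2.4000e-02, -3.8990e+01, -6.2000e-02,
        3.9000e-02,  0.0000e+00]), 'ee_pos': array([0.217, 0.586, 0.247]), 'eef_rot': array([ 0.821,  0.571, -0.001,  0.   ]), 'ft_force': array([0.378, 0.707, 0.148]), 'torque': array([ 0.001,  0.01 , -0.027]), 'width': np.float64(0.087)} 0.025
top [[502.3, 0.0, 320.3], [0.0, 502.3, 197.0], [0.0, 0.0, 1.0]] [[0.01, -1.0, 0.01], [-0.98, -0.01, -0.2], [0.2, -0.0, -0.98]] [ 0.141 -0.027  1.832]
side [[473.0, 0.0, 319.6], [0.0, 473.0, 203.1], [0.0, 0.0, 1.0]] [[0.94, -0.35, -0.01], [-0.23, -0.6, -0.77], [0.26, 0.72, -0.64]] [ 0.043 -1.255  1.193]
```

View pics/top0.png

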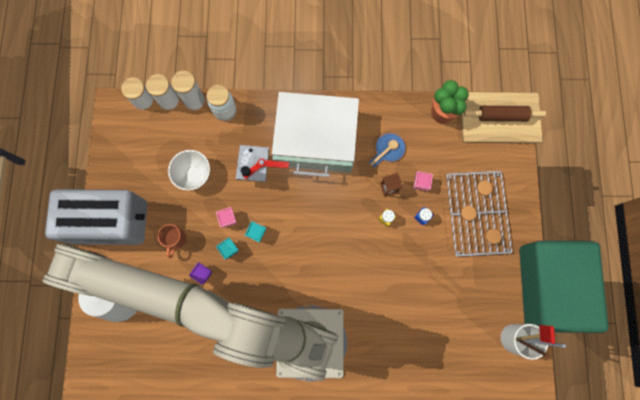

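View pics/side0.png

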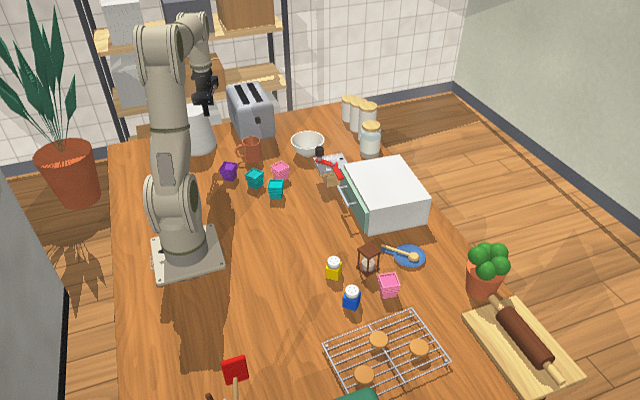

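The pictures show four items to store. In the top view they are the yellow shaker (388,217), the blue shaker (425,216), and the pink cups at (424,181) and (226,217). Look-alikes are the turquoise cups (256,231) and (228,248) and the purple cup (200,273). The timer is at (391,185). The red arm lies across the drawer front, with the black knob near (247,171).

```bash
cat >> h.py <<'E'
def rect(P,m):
    q=P[m][:,:2].astype(np.float32); (cx,cy),(w,h),a=cv2.minAreaRect(q*1000); return np.round([cx,cy,w,h,a],1)
RNG={'pink':((160,70,120),(176,255,255)),'yellow':((22,120,90),(33,255,255)),'blue':((108,150,60),(122,255,255)),'red':((0,180,90),(6,255,255))}
def masks(c,name):
    hsv=cv2.cvtColor(c['pixels'],cv2.COLOR_BGR2HSV); return cv2.inRange(hsv,*map(np.array,RNG[name]))
def items(n='top'):
    c=cam(n); P=pts(c)
    for name in RNG:
        m=masks(c,name); k,l,s,ce=cv2.connectedComponentsWithStats(m)
        for i in range(1,k):
            if s[i,4]<25: continue
            q=P[l==i]; ok=(q[:,0]>.2)&(q[:,0]<1)&(abs(q[:,1])<.9)
            if ok.sum()<20: continue
            q=q[ok]; zt=q[:,2].max(); t=q[q[:,2]>zt-.012]
            print(n,name,ce[i].round(),s[i,4],'med',np.median(q,0).round(3),'ztop',zt.round(3),'toprect',rect(t,np.ones(len(t),bool)))
    return c,P
E
python3 - <<'E'
from h import *
for n in('top','side'):
    c,P=items(n)
    if n=='top':
        # unit top
        m=(abs(P[...,2]-.125)<.006)&(P[...,0]>.5)&(P[...,1]>-.25)&(P[...,1]<.2)
        k,l,s,ce=cv2.connectedComponentsWithStats(m.astype(np.uint8)); i=1+s[1:,4].argmax()
        print('unit',s[i,4],rect(P,l==i))
        # top white caps & timer tops
        for nm,(u,v) in dict(ye=(388,217),bl=(425,216),pk=(424,181),timer=(391,185),pk2=(226,217),tq=(256,231),tq2=(228,248),pu=(200,273),mug=(169,237),bowl=(189,170)).items():
            p=P[v-12:v+13,u-12:u+13].reshape(-1,3); z=np.percentile(p[:,2],97); t=p[p[:,2]>z-.012]
            print(nm,z.round(3),t.mean(0).round(3),rect(t,np.ones(len(t),bool)))
        cv2.imwrite('pics/crop0.png',np.hstack([cv2.resize(c['pixels'][140:200,220:310],None,fx=5,fy=5,interpolation=2)[:,:450],cv2.resize(c['pixels'][165:235,370:440],(300,300),interpolation=2)]))
E
```

```text
top pink [423. 181.] 270 med [ 0.573 -0.406  0.058] ztop 0.074 toprect [ 575.  -407.4   55.1   51.5   79.2]
top pink [226. 217.] 267 med [0.432 0.303 0.057] ztop 0.07 toprect [434.3 302.5  54.4  56.   18.3]
top yellow [384. 221.] 40 med [ 0.427 -0.263  0.036] ztop 0.06 toprect [ 429.5 -263.8   40.2    9.8   46.1]
top blue [420. 219.] 33 med [ 0.437 -0.393  0.038] ztop 0.056 toprect [ 436.9 -395.5   40.     7.2   39.9]
top red [268. 165.] 165 med [0.614 0.149 0.109] ztop 0.153 toprect [585.4 210.2   1.8   0.  149.2]
unit 4279 [755.  -14.  290.5 244.9  85.4]
ye 0.075 [ 0.433 -0.267  0.137] [ 306.6 -151.8   38.   413.    47.7]
bl 0.075 [ 0.448 -0.406  0.088] [ 295.3 -232.3   40.   512.4   41.4]
pk 0.067 [ 0.578 -0.408  0.061] [ 578.6 -408.    55.9   58.7   79.4]
timer 0.098 [ 0.552 -0.284  0.138] [ 378.4 -154.8   77.2  533.8   53.4]
pk2 0.066 [0.434 0.301 0.077] [290.  164.1 478.9  71.4  43.6]
tq 0.067 [0.381 0.192 0.094] [286.4  85.7 361.6  66.3  48.2]
tq2 0.067 [0.319 0.285 0.109] [228.9 156.6 401.2  66.6  55. ]
pu 0.659 [0.175 0.241 0.738] [161.4 121.5 299.5   6.5  83.4]
mug 0.094 [0.351 0.477 0.141] [241.9 260.7 603.8  83.5  62.8]
bowl 0.043 [0.589 0.43  0.201] [379.2 254.  726.4 121.8  40.2]
side pink [280. 170.] 254 med [0.433 0.293 0.051] ztop 0.064 toprect [434.1 305.3  62.1  64.8  22. ]
side pink [388. 285.] 461 med [ 0.573 -0.418  0.054] ztop 0.067 toprect [ 577.3 -406.7   61.1   56.6   78.8]
side yellow [333. 272.] 186 med [ 0.436 -0.293  0.032] ztop 0.055 toprect [ 443.2 -277.8   51.2   45.8   44.4]
side blue [351. 302.] 183 med [ 0.441 -0.426  0.034] ztop 0.054 toprect [ 447.2 -412.6   46.3   45.5   46.1]
side red [333. 168.] 121 med [0.615 0.155 0.107] ztop 0.114 toprect [614.7 163.3  55.3 159.2  16.3]
```

View pics/crop0.png

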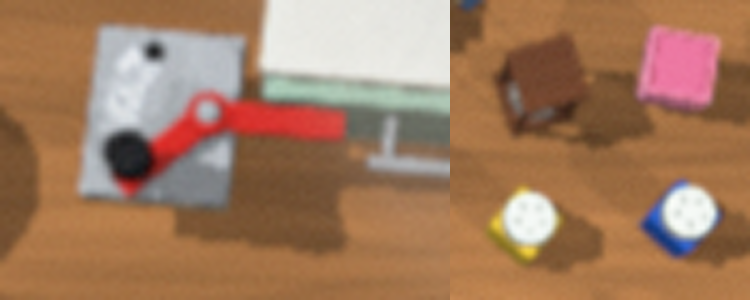

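```bash
python3 - <<'E'
from h import *
c=cam('top');P=pts(c); hsv=cv2.cvtColor(c['pixels'],cv2.COLOR_BGR2HSV)
reg=np.zeros(P.shape[:2],bool); reg[160:180,236:258]=1
m=reg&(hsv[...,2]<75)&(P[...,2]>.14); print('knob',m.sum(),P[m].mean(0).round(4),P[m][:,2].max(),rect(P,m))
print('knob ray', ray(c,245.6,171,.163), 'pivot ray',ray(c,261.6,162,.115))
yaw=np.deg2rad(-4.6);R=np.array([[np.cos(yaw),-np.sin(yaw)],[np.sin(yaw),np.cos(yaw)]])
U=np.array([.755,-.014]); pv=U+R@[-.14,.18]
for d in(0,90):
    a=np.deg2rad(135-d-4.6); k=pv+.065*np.array([np.cos(a),np.sin(a)]); print('pv',pv,'knob',d,k,px(c,[*k,.165]))
print('handle',U+R@[-.125-.035,0],px(c,[*(U+R@[-.16,0]),.09]))
p=P[60:120,205:240].reshape(-1,3); p=p[p[:,2]>.06]; print('canister',p.min(0),p.max(0),np.median(p,0))
p=P[155:185,168:210].reshape(-1,3); p=p[p[:,2]>.05]; print('bowl',p.min(0),p.max(0))
s=cam('side');Q=pts(s); print('side knob pred',px(s,[*k,.165]))
hh=cv2.cvtColor(s['pixels'],cv2.COLOR_BGR2HSV); m=np.zeros(Q.shape[:2],bool); m[140:165,310:330]=1; m&=(hh[...,2]<75)&(Q[...,2]>.125)&(Q[...,2]<.18); print('side knob',m.sum(),Q[m].mean(0),Q[m].min(0),Q[m].max(0))
E
```

```text
knob 63 [0.5705 0.2204 0.1886] 1.8317607565772256 [362.9 108.4 519.   26.   28.5]
knob ray [0.57637156 0.22310196 0.163     ] pivot ray [0.62237865 0.17500814 0.115     ]
pv [0.62988676 0.17664805] knob 0 [0.58775897 0.22614804] [244.76037645 167.62495244]
pv [0.62988676 0.17664805] knob 90 [0.67938675 0.21877584] [247.94073322 142.07190284]
handle [ 0.59551538 -0.00116817] [311.35774694 171.65548101]
canister [ 0.14105885 -0.02684423  0.0602333 ] [0.90043774 0.37964505 1.83176076] [0.84343598 0.32929347 0.14602015]
bowl [ 0.14105885 -0.02684423  0.05042643] [0.66459882 0.516637   1.83176076]
side knob pred [342.58507114 143.54584835]
side knob 67 [0.57911122 0.21749126 0.153007  ] [0.56548158 0.20350775 0.13201915] [0.59762598 0.24119661 0.16689399]
```

```bash
python3 -m creep '[{"x":0.06,"y":-0.05,"z":0,"spin":-5},{"x":0.1,"y":-0.09,"z":0,"spin":-10},{"x":0.14,"y":-0.13,"z":0,"spin":-15},{"x":0.18,"y":-0.18,"z":0,"spin":-20},{"x":0.22,"y":-0.22,"z":0,"spin":-25},{"x":0.26,"y":-0.26,"z":0,"spin":-29},{"x":0.30,"y":-0.30,"z":0,"spin":-29},{"x":0.34,"y":-0.34,"z":0,"spin":-29},{"x":0.365,"y":-0.361,"z":0,"spin":-29},{"x":0.365,"y":-0.361,"z":0,"spin":-29},{"x":0.365,"y":-0.361,"z":-0.03,"spin":-29},{"x":0.365,"y":-0.361,"z":-0.03,"spin":-29}]' 0.087 20
python3 - <<'E'
from h import *
s=cam('side'); t=cam('top')
cv2.imwrite('pics/k1.png',np.hstack([cv2.resize(s['pixels'][100:200,280:380],(400,400),interpolation=2),cv2.resize(t['pixels'][120:220,200:300],(400,400),interpolation=2)]))
E
```

```text
time: 1.8
ee_pos: [0.5803, 0.2258, 0.2155]
eef_rot: [0.937, 0.348, -0.002, -0.0]
ft_force: [0.4, 0.4, 1.1]
width: 0.0871
```

View pics/k1.png

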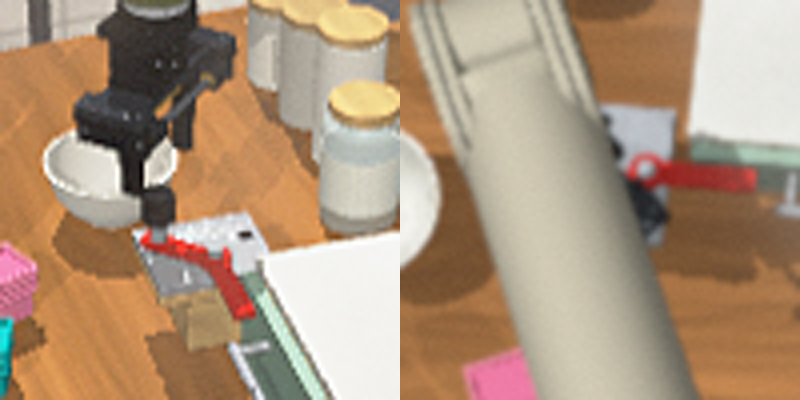

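The left crop shows the knob at (158,205), below and centred between the two fingers at (130,170) and (185,130). I'll descend and grip.

```bash
python3 -m creep '[{"z":-0.03},{"z":-0.05},{"z":-0.063},{"z":-0.063}]'; python3 -m creep '[{"z":0},{"z":0},{"z":0},{"z":0},{"z":0}]' 0.02 25
```

```text
invalid input at $[0]: expected keys x, y, z, spin
invalid input at $[0]: expected keys x, y, z, spin
```

```bash
python3 -m creep '[{"x":0,"y":0,"z":-0.03,"spin":0},{"x":0,"y":0,"z":-0.05,"spin":0},{"x":0,"y":0,"z":-0.063,"spin":0},{"x":0,"y":0,"z":-0.063,"spin":0}]'; python3 -m creep '[{"x":0,"y":0,"z":0,"spin":0},{"x":0,"y":0,"z":0,"spin":0},{"x":0,"y":0,"z":0,"spin":0},{"x":0,"y":0,"z":0,"spin":0},{"x":0,"y":0,"z":0,"spin":0}]' 0.02 25
```

```text
time: 2.4
ee_pos: [0.582, 0.2253, 0.1546]
eef_rot: [0.938, 0.348, -0.0, -0.0]
ft_force: [-0.0, -0.6, -0.2]
width: 0.087
time: 3.02
ee_pos: [0.5821, 0.2251, 0.1546]
eef_rot: [0.938, 0.348, 0.0, -0.0]
ft_force: [-0.1, -0.5, -0.4]
width: 0.0452
```

```bash
python3 -m creep '[{"x":0,"y":0,"z":0,"spin":0},{"x":0,"y":0,"z":0,"spin":0},{"x":0,"y":0,"z":0,"spin":0}]' 0.02 35;  python3 -m creep '[{"x":0,"y":0,"z":0.006,"spin":0},{"x":0,"y":0,"z":0.012,"spin":0},{"x":0,"y":0,"z":0.017,"spin":0},{"x":0,"y":0,"z":0.017,"spin":0}]'
```

```text
time: 3.4
ee_pos: [0.583, 0.226, 0.1547]
eef_rot: [0.938, 0.348, 0.001, -0.0]
ft_force: [6.6, 3.2, -3.3]
width: 0.0331
time: 3.9
ee_pos: [0.5829, 0.2259, 0.1713]
eef_rot: [0.938, 0.348, 0.001, -0.0]
ft_force: [7.7, 4.2, -9.5]
width: 0.0333
```

```bash
python3 -m creep '[{"x":0.003,"y":0.002,"z":0,"spin":0},{"x":0.007,"y":0.005,"z":0,"spin":-5},{"x":0.011,"y":0.008,"z":0,"spin":-10},{"x":0.016,"y":0.011,"z":0,"spin":-15},{"x":0.021,"y":0.013,"z":0,"spin":-20},{"x":0.026,"y":0.0145,"z":0,"spin":-25},{"x":0.032,"y":0.016,"z":0,"spin":-30},{"x":0.032,"y":0.016,"z":0,"spin":-30}]'
```

```text
time: 4.9
ee_pos: [0.6128, 0.2402, 0.1696]
eef_rot: [0.996, 0.093, -0.002, 0.001]
ft_force: [-4.0, -3.2, -10.0]
width: 0.0331
```

```bash
python3 -m creep '[{"x":0.0056,"y":0.001,"z":0,"spin":-5},{"x":0.0112,"y":0.001,"z":0,"spin":-10},{"x":0.017,"y":0.001,"z":0,"spin":-15},{"x":0.0225,"y":0.0,"z":0,"spin":-20},{"x":0.028,"y":-0.001,"z":0,"spin":-25},{"x":0.0335,"y":-0.0025,"z":0,"spin":-30},{"x":0.0388,"y":-0.005,"z":0,"spin":-35},{"x":0.044,"y":-0.0075,"z":0,"spin":-40},{"x":0.044,"y":-0.0075,"z":0,"spin":-40}]'
```

```text
time: 6.02
ee_pos: [0.6551, 0.2327, 0.1691]
eef_rot: [0.967, -0.253, -0.004, 0.002]
ft_force: [-12.5, -4.3, -8.3]
width: 0.033
```

```bash
python3 -m creep '[{"x":0.004,"y":-0.004,"z":0,"spin":-5},{"x":0.0085,"y":-0.008,"z":0,"spin":-10},{"x":0.013,"y":-0.012,"z":0,"spin":-15},{"x":0.0165,"y":-0.0165,"z":0,"spin":-20},{"x":0.0175,"y":-0.018,"z":0,"spin":-20},{"x":0.0175,"y":-0.018,"z":0,"spin":-20}]'
```

```text
time: 6.78
ee_pos: [0.6711, 0.2189, 0.1688]
eef_rot: [0.91, -0.415, -0.005, 0.001]
ft_force: [-15.8, 5.5, -9.2]
width: 0.0332
```

```bash
python3 -m creep '[{"x":0,"y":0,"z":-0.008,"spin":0},{"x":0,"y":0,"z":-0.015,"spin":0},{"x":0,"y":0,"z":-0.015,"spin":0},{"x":0,"y":0,"z":-0.015,"spin":0}]'; python3 -m creep '[{"x":0,"y":0,"z":-0.001,"spin":0},{"x":0,"y":0,"z":-0.001,"spin":0},{"x":0,"y":0,"z":-0.001,"spin":0},{"x":0,"y":0,"z":-0.001,"spin":0},{"x":0,"y":0,"z":-0.001,"spin":0},{"x":0,"y":0,"z":-0.001,"spin":0}]' 0.087;
```

```text
time: 7.28
ee_pos: [0.6711, 0.219, 0.1547]
eef_rot: [0.91, -0.415, -0.005, 0.001]
ft_force: [-17.5, 4.6, -4.4]
width: 0.0331
time: 8.02
ee_pos: [0.6757, 0.2155, 0.1557]
eef_rot: [0.909, -0.417, 0.0, -0.0]
ft_force: [0.1, 0.4, -0.7]
width: 0.0835
```

```bash
python3 -m creep '[{"x":0,"y":0,"z":0.03,"spin":0},{"x":0,"y":0,"z":0.06,"spin":0},{"x":-0.05,"y":0.02,"z":0.12,"spin":10},{"x":-0.10,"y":0.05,"z":0.15,"spin":20},{"x":-0.15,"y":0.08,"z":0.15,"spin":30},{"x":-0.2,"y":0.12,"z":0.15,"spin":40},{"x":-0.24,"y":0.16,"z":0.15,"spin":45},{"x":-0.24,"y":0.16,"z":0.15,"spin":45},{"x":-0.24,"y":0.16,"z":0.15,"spin":45}]'
python3 - <<'E'
from h import *
print(r.read_state()['joint_positions'].round(2))
t=cam('top'); s=cam('side')
cv2.imwrite('pics/k2.png',np.hstack([cv2.resize(s['pixels'][120:220,290:390],(400,400),interpolation=2),cv2.resize(t['pixels'][110:210,240:340],(400,400),interpolation=2)]))
E
```

```text
time: 9.15
ee_pos: [0.4356, 0.3757, 0.3057]
eef_rot: [0.999, -0.038, 0.0, -0.0]
ft_force: [1.1, -1.1, -0.2]
width: 0.0873
[-1.12  0.2   0.38  1.53 -0.07  1.43 -0.81]
```

View pics/k2.png

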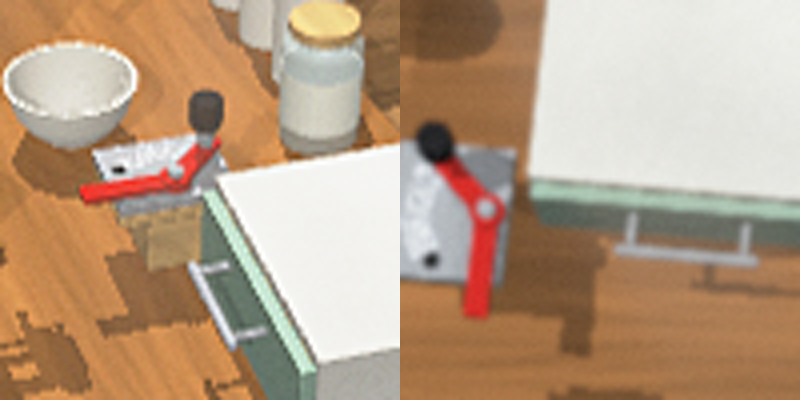

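The lock arm is in the second hole. Its tongue now points along -x, clear of the drawer, and the knob is at the far end. In the top image the handle bar runs from (294,172.5) to (329,175.5).

```bash
python3 - <<'E'
from h import *
t=cam('top'); a=ray(t,294.2,172.5,.092);b=ray(t,329.2,175.5,.092); print(a,b,(a+b)/2,np.linalg.norm(a-b))
P=pts(t); print('depth at bar',[P[174,u].round(3).tolist() for u in (305,312,318)])
s=cam('side'); S=s['pixels']
e1=(290+193/4,120+266/4); e2=(290+236/4,120+345/4); a=ray(s,*e1,.092); b=ray(s,*e2,.092); print(a,b,(a+b)/2)
E
```

```text
[0.59122244 0.06005258 0.092     ] [ 0.58151145 -0.06506133  0.092     ] [ 0.58636694 -0.00250438  0.092     ] 0.12549020895925006
depth at bar [[0.607, 0.024, 0.01], [0.588, -0.004, 0.087], [0.586, -0.025, 0.093]]
[0.59410604 0.05274256 0.092     ] [ 0.586355   -0.06869883  0.092     ] [ 0.59023052 -0.00797814  0.092     ]
```

```bash
python3 -m creep '[{"x":0.03,"y":-0.06,"z":0,"spin":10},{"x":0.06,"y":-0.1,"z":0,"spin":20},{"x":0.09,"y":-0.15,"z":0,"spin":30},{"x":0.11,"y":-0.2,"z":0,"spin":40},{"x":0.13,"y":-0.25,"z":0,"spin":50},{"x":0.14,"y":-0.29,"z":0,"spin":60},{"x":0.15,"y":-0.33,"z":0,"spin":70},{"x":0.16,"y":-0.37,"z":0,"spin":80},{"x":0.165,"y":-0.38,"z":0,"spin":90},{"x":0.165,"y":-0.38,"z":-0.1,"spin":90},{"x":0.165,"y":-0.38,"z":-0.1,"spin":90},{"x":0.165,"y":-0.38,"z":-0.1,"spin":90}]' 0
```

```text
time: 10.85
ee_pos: [0.5991, -0.0056, 0.2031]
eef_rot: [0.734, 0.679, -0.002, -0.001]
ft_force: [-0.3, 0.7, 1.4]
width: 0.0003
```

```bash
python3 -m creep '[{"x":0.0075,"y":0,"z":-0.03,"spin":0},{"x":0.0075,"y":0,"z":-0.07,"spin":0},{"x":0.0075,"y":0,"z":-0.09,"spin":0},{"x":0.0075,"y":0,"z":-0.105,"spin":0},{"x":0.0075,"y":0,"z":-0.105,"spin":0}]'
```

```text
time: 11.48
ee_pos: [0.6082, -0.0045, 0.1007]
eef_rot: [0.733, 0.68, -0.0, -0.0]
ft_force: [-0.1, 0.9, 0.4]
width: 0.0003
```

```bash
python3 -m creep '[{"x":-0.005,"y":0,"z":0,"spin":0},{"x":-0.02,"y":0.002,"z":0,"spin":0},{"x":-0.04,"y":0.003,"z":0,"spin":0},{"x":-0.06,"y":0.005,"z":0,"spin":0},{"x":-0.08,"y":0.006,"z":0,"spin":0},{"x":-0.1,"y":0.008,"z":0,"spin":0},{"x":-0.12,"y":0.01,"z":0,"spin":0},{"x":-0.14,"y":0.011,"z":0,"spin":0},{"x":-0.155,"y":0.013,"z":0,"spin":0},{"x":-0.165,"y":0.013,"z":0,"spin":0},{"x":-0.17,"y":0.014,"z":0,"spin":0},{"x":-0.172,"y":0.014,"z":0,"spin":0}]'
```

```text
time: 12.98
ee_pos: [0.4362, 0.0097, 0.1007]
eef_rot: [0.733, 0.68, 0.0, 0.0]
ft_force: [1.8, -0.5, 0.2]
width: 0.0004
```

```bash
python3 -m creep '[{"x":-0.003,"y":0,"z":0,"spin":0},{"x":-0.006,"y":0,"z":0,"spin":0},{"x":-0.008,"y":0,"z":0,"spin":0},{"x":-0.008,"y":0,"z":0,"spin":0}]'
```

```text
time: 13.48
ee_pos: [0.4315, 0.0097, 0.1013]
eef_rot: [0.733, 0.68, 0.003, 0.003]
ft_force: [18.5, -0.4, -13.3]
width: 0.0009
```

```bash
python3 -m creep '[{"x":0.003,"y":0,"z":0,"spin":0},{"x":0.003,"y":0,"z":0.06,"spin":0},{"x":0.003,"y":0,"z":0.12,"spin":0},{"x":0.003,"y":-0.04,"z":0.16,"spin":0},{"x":0.003,"y":-0.1,"z":0.16,"spin":0},{"x":0.003,"y":-0.15,"z":0.16,"spin":0},{"x":0.003,"y":-0.2,"z":0.16,"spin":0},{"x":0.003,"y":-0.2,"z":0.16,"spin":0}]' 0.087
python3 - <<'E'
from h import *
t=cam('top')
cv2.imwrite('pics/k3.png',cv2.resize(t['pixels'][100:260,200:440],(780,520),interpolation=2))
E
```

```text
time: 14.48
ee_pos: [0.4299, -0.1941, 0.2605]
eef_rot: [0.735, 0.678, -0.001, -0.0]
ft_force: [-0.4, -0.3, -0.5]
width: 0.0722
```

View pics/k3.png

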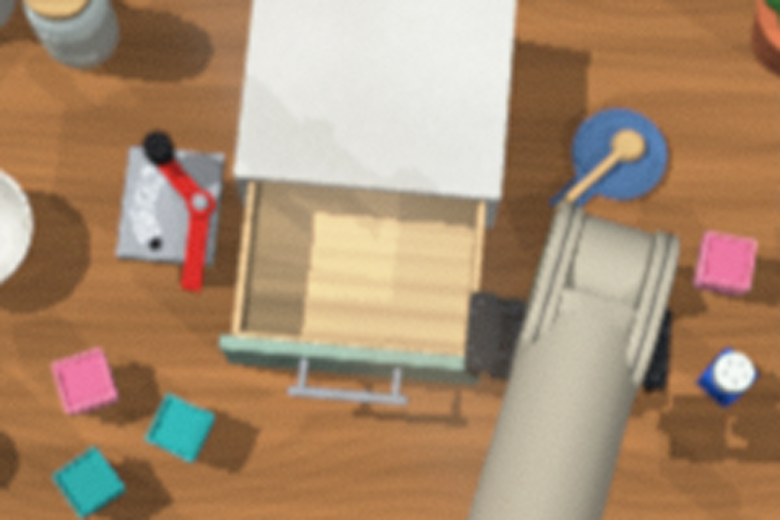

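The drawer is fully open and empty, with the lock arm clear. The top crop shows the blue shaker at (733,372), the pink cups at (726,262) and (84,380), and the spoon rest at (625,150). I'll measure the items again just before each grasp.

```bash
cat >> h.py <<'E'
def find():
    for n in('top','side'):
        c=cam(n);P=pts(c);V=c['z_map']>.1;Z=P[...,2]
        for nm in('pink','yellow','blue'):
            m=(masks(c,nm)>0); k,l,s,ce=cv2.connectedComponentsWithStats(m.astype(np.uint8))
            for i in range(1,k):
                if s[i,4]<20: continue
                q=P[(l==i)&V&(Z>.015)&(Z<.13)]
                if len(q)<12: continue
                md=np.median(q,0)
                if not(.25<md[0]<.95 and abs(md[1])<.6): continue
                if nm=='pink': t=P[(l==i)&V&(Z>.045)&(Z<.085+.0)]; 
                else:
                    w=c['pixels'].min(-1)>130
                    t=P[w&V&(Z>.058)&(Z<.09)&(np.hypot(P[...,0]-md[0],P[...,1]-md[1])<.05)]
                if len(t)<8: continue
                R_=rect(t,np.ones(len(t),bool)); zt=np.percentile(t[:,2],90); tt=t[t[:,2]>zt-.01]
                print(n,nm,'px',ce[i].round(),'ctr',R_, 'z',zt.round(3),'top',rect(tt,np.ones(len(tt),bool)))
        # timer
        hsv=cv2.cvtColor(c['pixels'],cv2.COLOR_BGR2HSV)
        t=P[V&(Z>.08)&(Z<.1)&(P[...,0]>.5)&(P[...,0]<.62)&(P[...,1]<-.22)&(P[...,1]>-.36)]
        if len(t)>20: print(n,'timer',rect(t,np.ones(len(t),bool)))
    return c
E
python3 - <<'E'
from h import *
find()
E
```

```text
top pink px [423. 181.] ctr [ 577.4 -407.9   56.9   55.2   81.2] z 0.065 top [ 577.4 -407.9   56.9   55.2   81.2]
top pink px [226. 217.] ctr [435.2 303.5  55.1  57.5  18.8] z 0.066 top [435.1 303.1  54.3  56.8  18.6]
top blue px [420. 219.] ctr [ 452.5 -410.3   40.1   41.1   47.5] z 0.076 top [ 451.8 -410.2   39.9   38.3   27.9]
side pink px [280. 170.] ctr [434.2 304.7  58.7  68.4  17.2] z 0.061 top [434.2 304.7  58.7  68.4  17.2]
side pink px [388. 285.] ctr [ 576.7 -407.9   60.6   58.1   78.5] z 0.06 top [ 576.7 -407.9   60.6   58.1   78.5]
side yellow px [333. 272.] ctr [ 441.5 -277.    41.5   38.2   34.6] z 0.071 top [ 441.5 -277.    41.5   38.2   34.6]
side blue px [351. 302.] ctr [ 448.3 -409.1   41.5   39.3   88.5] z 0.071 top [ 448.7 -409.8   41.2   39.    26.3]
side timer [ 560.9 -290.8   61.8   61.4   17.1]
```

```bash
python3 -m creep '[{"x":0.005,"y":-0.05,"z":0,"spin":-10},{"x":0.01,"y":-0.1,"z":0,"spin":-20},{"x":0.015,"y":-0.15,"z":0,"spin":-30},{"x":0.019,"y":-0.2,"z":0,"spin":-40},{"x":0.019,"y":-0.2195,"z":-0.03,"spin":-40},{"x":0.019,"y":-0.2195,"z":-0.08,"spin":-40},{"x":0.019,"y":-0.2195,"z":-0.13,"spin":-40},{"x":0.019,"y":-0.2195,"z":-0.17,"spin":-40},{"x":0.019,"y":-0.2195,"z":-0.2,"spin":-40},{"x":0.019,"y":-0.2195,"z":-0.2145,"spin":-40},{"x":0.019,"y":-0.2195,"z":-0.2145,"spin":-40}]' 0.087 25
```

```text
time: 16.0
ee_pos: [0.4503, -0.409, 0.0455]
eef_rot: [0.921, 0.389, -0.0, -0.001]
ft_force: [0.3, 0.4, 0.4]
width: 0.087
```

```bash
python3 -m creep '[{"x":0,"y":0,"z":0,"spin":0},{"x":0,"y":0,"z":0,"spin":0},{"x":0,"y":0,"z":0,"spin":0},{"x":0,"y":0,"z":0,"spin":0},{"x":0,"y":0,"z":0,"spin":0},{"x":0,"y":0,"z":0,"spin":0},{"x":0,"y":0,"z":0,"spin":0}]' 0.03 25
```

```text
time: 16.88
ee_pos: [0.4502, -0.4099, 0.0462]
eef_rot: [0.922, 0.388, 0.0, -0.0]
ft_force: [-1.1, 1.0, 2.5]
width: 0.0457
```

```bash
python3 -m creep '[{"x":0,"y":0,"z":0.02,"spin":0},{"x":0,"y":0,"z":0.06,"spin":0},{"x":0,"y":0,"z":0.11,"spin":0},{"x":0,"y":0.02,"z":0.154,"spin":0}]'
python3 -m creep '[{"x":0.02,"y":0.03,"z":0,"spin":5},{"x":0.04,"y":0.08,"z":0,"spin":10},{"x":0.06,"y":0.13,"z":0,"spin":18},{"x":0.08,"y":0.18,"z":0,"spin":26},{"x":0.1,"y":0.23,"z":0,"spin":34},{"x":0.11,"y":0.28,"z":0,"spin":40},{"x":0.114,"y":0.31,"z":0,"spin":40},{"x":0.114,"y":0.3225,"z":0,"spin":40},{"x":0.114,"y":0.3225,"z":-0.03,"spin":40},{"x":0.114,"y":0.3225,"z":-0.03,"spin":40}]'
```

```text
time: 17.38
ee_pos: [0.4492, -0.3913, 0.2031]
eef_rot: [0.922, 0.387, -0.0, 0.001]
ft_force: [1.3, 0.4, -0.4]
width: 0.0457
time: 18.62
ee_pos: [0.5626, -0.0687, 0.1691]
eef_rot: [0.734, 0.679, -0.001, -0.001]
ft_force: [1.0, -0.5, -0.3]
width: 0.046
```

```bash
python3 -m creep '[{"x":0,"y":0,"z":-0.04,"spin":0},{"x":0,"y":0,"z":-0.07,"spin":0},{"x":0,"y":0,"z":-0.09,"spin":0},{"x":0,"y":0,"z":-0.1,"spin":0},{"x":0,"y":0,"z":-0.1,"spin":0}]'
python3 -m creep '[{"x":0,"y":0,"z":0,"spin":0},{"x":0,"y":0,"z":0,"spin":0},{"x":0,"y":0,"z":0,"spin":0},{"x":0,"y":0,"z":0.03,"spin":0},{"x":0,"y":0,"z":0.08,"spin":0},{"x":0,"y":0,"z":0.13,"spin":0},{"x":0,"y":0,"z":0.17,"spin":0}]' 0.066
python3 - <<'E'
from h import *
find()
E
```

```text
time: 19.25
ee_pos: [0.5642, -0.0677, 0.0704]
eef_rot: [0.733, 0.68, -0.0, 0.0]
ft_force: [0.6, -0.3, -0.8]
width: 0.046
time: 20.12
ee_pos: [0.5643, -0.0676, 0.2425]
eef_rot: [0.733, 0.68, 0.001, 0.0]
ft_force: [0.4, 0.2, -0.2]
width: 0.066
top pink px [423. 181.] ctr [ 577.  -407.5   56.1   55.7   79.2] z 0.065 top [ 577.1 -407.5   56.1   55.5   79. ]
top pink px [226. 217.] ctr [435.3 303.9  55.9  57.2  19.1] z 0.064 top [435.4 304.   55.9  57.2  18.9]
top yellow px [384. 221.] ctr [ 443.  -276.9   39.5   39.7   89. ] z 0.076 top [ 443.7 -276.6   37.5   41.    45.8]
top timer [ 563.2 -291.5   58.    59.4   17.8]
side pink px [280. 170.] ctr [434.7 305.7  64.3  62.7  22. ] z 0.061 top [434.7 305.7  64.3  62.7  22. ]
side pink px [388. 285.] ctr [ 576.4 -408.    61.7   57.2   78.4] z 0.061 top [ 576.4 -408.    61.7   57.2   78.4]
side yellow px [333. 272.] ctr [ 441.3 -278.8   39.7   38.9   44.4] z 0.071 top [ 441.6 -277.8   37.1   39.3   40.3]
side timer [ 560.5 -291.3   62.1   62.6   14.6]
```

```bash
python3 -m creep '[{"x":-0.03,"y":-0.05,"z":0,"spin":-10},{"x":-0.06,"y":-0.1,"z":0,"spin":-20},{"x":-0.09,"y":-0.15,"z":0,"spin":-30},{"x":-0.122,"y":-0.2,"z":0,"spin":-40},{"x":-0.122,"y":-0.2095,"z":-0.03,"spin":-40},{"x":-0.122,"y":-0.2095,"z":-0.08,"spin":-40},{"x":-0.122,"y":-0.2095,"z":-0.13,"spin":-40},{"x":-0.122,"y":-0.2095,"z":-0.17,"spin":-40},{"x":-0.122,"y":-0.2095,"z":-0.194,"spin":-40},{"x":-0.122,"y":-0.2095,"z":-0.194,"spin":-40},{"x":-0.122,"y":-0.2095,"z":-0.194,"spin":-40}]' 0.08 25
python3 -m creep '[{"x":0,"y":0,"z":0,"spin":0},{"x":0,"y":0,"z":0,"spin":0},{"x":0,"y":0,"z":0,"spin":0},{"x":0,"y":0,"z":0,"spin":0},{"x":0,"y":0,"z":0,"spin":0},{"x":0,"y":0,"z":0,"spin":0},{"x":0,"y":0,"z":0,"spin":0}]' 0.03 25
python3 -m creep '[{"x":0,"y":0,"z":0.02,"spin":0},{"x":0,"y":0,"z":0.06,"spin":0},{"x":0,"y":0,"z":0.11,"spin":0},{"x":0,"y":0.02,"z":0.154,"spin":0}]'
```

```text
time: 21.6
ee_pos: [0.4424, -0.2773, 0.0469]
eef_rot: [0.922, 0.388, 0.0, 0.0]
ft_force: [-0.4, -0.5, 0.9]
width: 0.0798
time: 22.48
ee_pos: [0.4424, -0.2768, 0.0463]
eef_rot: [0.922, 0.388, 0.0, 0.0]
ft_force: [1.4, 1.9, 3.8]
width: 0.0464
time: 22.98
ee_pos: [0.4412, -0.2586, 0.2025]
eef_rot: [0.922, 0.386, -0.0, 0.001]
ft_force: [1.7, 0.2, -1.3]
width: 0.0463
```

```bash
python3 -m creep '[{"x":0.01,"y":0.04,"z":0,"spin":8},{"x":0.02,"y":0.08,"z":0,"spin":16},{"x":0.03,"y":0.12,"z":0,"spin":24},{"x":0.04,"y":0.16,"z":0,"spin":32},{"x":0.0455,"y":0.196,"z":0,"spin":40},{"x":0.0455,"y":0.196,"z":0,"spin":40},{"x":0.0455,"y":0.196,"z":-0.05,"spin":40},{"x":0.0455,"y":0.196,"z":-0.09,"spin":40},{"x":0.0455,"y":0.196,"z":-0.12,"spin":40},{"x":0.0455,"y":0.196,"z":-0.13,"spin":40},{"x":0.0455,"y":0.196,"z":-0.13,"spin":40}]'
python3 -m creep '[{"x":0,"y":0,"z":0,"spin":0},{"x":0,"y":0,"z":0,"spin":0},{"x":0,"y":0,"z":0,"spin":0},{"x":0,"y":0,"z":0.03,"spin":0},{"x":0,"y":0,"z":0.08,"spin":0},{"x":0,"y":0,"z":0.13,"spin":0},{"x":0,"y":0,"z":0.17,"spin":0}]' 0.066
python3 - <<'E'
from h import *
find()
E
```

```text
time: 24.35
ee_pos: [0.4896, -0.0626, 0.0712]
eef_rot: [0.734, 0.679, 0.001, 0.002]
ft_force: [6.5, -0.2, -4.1]
width: 0.0457
time: 25.22
ee_pos: [0.4875, -0.0613, 0.2421]
eef_rot: [0.734, 0.68, 0.001, 0.0]
ft_force: [0.2, 0.8, 0.3]
width: 0.0657
top pink px [423. 181.] ctr [ 577.3 -407.1   57.4   59.1   82.1] z 0.065 top [ 577.1 -407.5   56.1   55.2   78.9]
top pink px [226. 217.] ctr [434.6 303.1  55.2  57.5  18.2] z 0.064 top [434.5 303.1  54.8  57.5  19.1]
top timer [ 563.3 -290.9   59.    59.3   17.6]
side pink px [280. 171.] ctr [435.  305.   62.3  73.1  16.1] z 0.061 top [435.  305.   62.3  73.1  16.1]
side pink px [388. 285.] ctr [ 577.5 -406.9   61.1   59.9   79.2] z 0.061 top [ 577.4 -406.7   61.3   59.6   78.7]
side yellow px [323. 216.] ctr [502.2 -68.3  38.8  51.3  82.8] z 0.089 top [509.4 -68.3  36.1  39.    9.2]
side timer [ 561.  -291.    60.7   60.7   18.4]
```

Placing the yellow shaker gave a small contact force and it ended off its target, so I'll look at it.

```bash
python3 -m creep '[{"x":0,"y":-0.06,"z":0.05,"spin":0},{"x":0,"y":-0.12,"z":0.06,"spin":0},{"x":0,"y":-0.18,"z":0.06,"spin":0},{"x":0,"y":-0.24,"z":0.06,"spin":0},{"x":0,"y":-0.24,"z":0.06,"spin":0}]' 0.08
python3 - <<'E'
from h import *
t=cam('top'); s=cam('side')
cv2.imwrite('pics/k4.png',np.hstack([cv2.resize(s['pixels'][150:270,280:400],(400,400),interpolation=2),cv2.resize(t['pixels'][130:230,260:360],(400,400),interpolation=2)]))
E
```

```text
time: 25.95
ee_pos: [0.4852, -0.306, 0.2991]
eef_rot: [0.736, 0.677, -0.002, 0.0]
ft_force: [-0.6, 0.3, 0.5]
width: 0.08
```

View pics/k4.png

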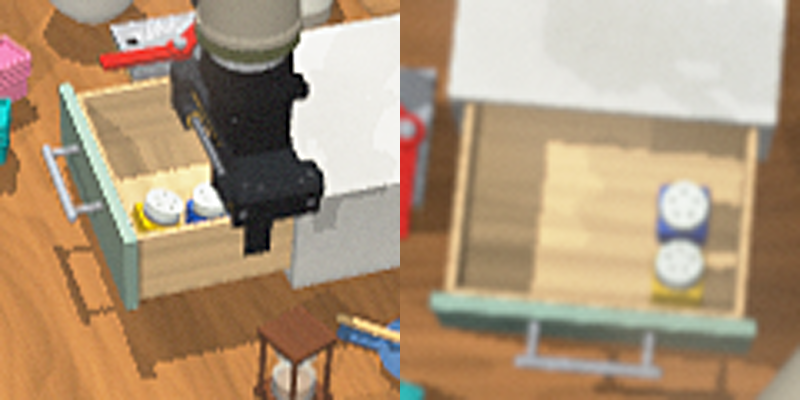

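```bash
python3 - <<'E'
from h import *
t=cam('top'); 
print('Y',ray(t,330,195.5,.09),'B',ray(t,331.2,181.2,.09))
for p in((517,362),(660,373)): print('h',ray(t,260+(p[0]-400)/4,130+p[1]/4,.09))
for p in((468,100),(460,292),(735,312),(752,130)): print('wall',ray(t,260+(p[0]-400)/4,130+p[1]/4,.098))
for p in((435,297),(755,322)): print('panel top front/back',ray(t,260+(p[0]-400)/4,130+p[1]/4,.112))
E
```

```text
Y [ 0.50899747 -0.06834576  0.09      ] B [ 0.56115013 -0.07235274  0.09      ]
h [0.41792351 0.07407758 0.09      ]
h [ 0.40944449 -0.05134386  0.09      ]
wall [0.6537495  0.12268374 0.098     ]
wall [0.47835257 0.12503006 0.098     ]
wall [ 0.46296447 -0.11666136  0.098     ]
wall [ 0.62864056 -0.13192906  0.098     ]
panel top front/back [0.4709678 0.1454457 0.112    ]
panel top front/back [ 0.45170079 -0.13333079  0.112     ]
```

Both shakers stand upright in the drawer. The cap pixels put yellow at about (.509,-.068) and blue at (.561,-.072). The drawer's front panel is about 13 mm further in than I had assumed, so the floor centre is about (.570,-.002). Next are the right-hand pink cups.

```bash
python3 -m creep '[{"x":0.02,"y":-0.02,"z":0,"spin":-10},{"x":0.04,"y":-0.04,"z":0,"spin":-20},{"x":0.06,"y":-0.06,"z":0,"spin":-30},{"x":0.08,"y":-0.09,"z":0,"spin":-40},{"x":0.0895,"y":-0.1065,"z":0,"spin":-50},{"x":0.0895,"y":-0.1065,"z":0,"spin":-60},{"x":0.0895,"y":-0.1065,"z":0,"spin":-70},{"x":0.0895,"y":-0.1065,"z":0,"spin":-80},{"x":0.0895,"y":-0.1065,"z":-0.04,"spin":-90},{"x":0.0895,"y":-0.1065,"z":-0.09,"spin":-96},{"x":0.0895,"y":-0.1065,"z":-0.13,"spin":-96},{"x":0.0895,"y":-0.1065,"z":-0.13,"spin":-96}]' 0.087 20
python3 - <<'E'
from h import *
find()
E
```

```text
time: 27.6
ee_pos: [0.5775, -0.4039, 0.1672]
eef_rot: [0.996, -0.089, -0.002, -0.002]
ft_force: [-0.2, -0.1, 0.9]
width: 0.0869
top pink px [416. 186.] ctr [ 557.5 -384.1    7.6   14.3   17.8] z 0.064 top [ 557.2 -382.5    7.1   11.4   13.2]
top pink px [226. 217.] ctr [434.9 303.4  55.   56.3  19.1] z 0.064 top [434.7 303.3  54.3  56.3  19. ]
side pink px [280. 171.] ctr [432.8 303.8  61.4  66.   16.8] z 0.061 top [432.8 303.8  61.4  66.   16.8]
side pink px [388. 285.] ctr [ 576.2 -407.5   62.5   58.    77.8] z 0.061 top [ 576.1 -407.2   61.6   57.8   78.7]
side yellow px [323. 216.] ctr [487.3 -66.8  51.1  81.9  87.7] z 0.09 top [487.3 -66.8  51.1  81.9  87.7]
side timer [ 544.1 -293.9   27.    65.1   11.2]
```

L=(.577,-.4075,.170).

```bash
python3 -m creep '[{"x":0,"y":0,"z":-0.04,"spin":0},{"x":0,"y":0,"z":-0.08,"spin":0},{"x":0,"y":0,"z":-0.105,"spin":0},{"x":0,"y":0,"z":-0.116,"spin":0},{"x":0,"y":0,"z":-0.116,"spin":0}]'
python3 -m creep '[{"x":0,"y":0,"z":0,"spin":0},{"x":0,"y":0,"z":0,"spin":0},{"x":0,"y":0,"z":0,"spin":0},{"x":0,"y":0,"z":0,"spin":0},{"x":0,"y":0,"z":0,"spin":0},{"x":0,"y":0,"z":0,"spin":0}]' 0.04 25
python3 -m creep '[{"x":0,"y":0,"z":0.02,"spin":0},{"x":0,"y":0,"z":0.06,"spin":0},{"x":0,"y":0,"z":0.11,"spin":0},{"x":0,"y":0,"z":0.16,"spin":0},{"x":0,"y":0,"z":0.16,"spin":0}]'
```

```text
time: 28.32
ee_pos: [0.5774, -0.4077, 0.0548]
eef_rot: [0.996, -0.09, 0.0, 0.0]
ft_force: [-0.2, -0.0, 0.5]
width: 0.0874
time: 29.08
ee_pos: [0.5772, -0.4075, 0.0543]
eef_rot: [0.996, -0.09, 0.0, 0.0]
ft_force: [-0.4, 1.0, 3.3]
width: 0.056
time: 29.7
ee_pos: [0.5775, -0.4091, 0.2197]
eef_rot: [0.996, -0.09, 0.003, 0.002]
ft_force: [-0.7, -0.3, -1.7]
width: 0.0559
```

```bash
python3 -m creep '[{"x":0,"y":0.03,"z":0,"spin":8},{"x":0,"y":0.07,"z":0,"spin":16},{"x":0,"y":0.115,"z":0,"spin":25},{"x":0,"y":0.16,"z":0,"spin":34},{"x":0.0,"y":0.205,"z":0,"spin":43},{"x":0.0,"y":0.25,"z":0,"spin":52},{"x":0.0,"y":0.295,"z":0,"spin":61},{"x":0.005,"y":0.34,"z":0,"spin":70},{"x":0.01,"y":0.385,"z":0,"spin":79},{"x":0.013,"y":0.425,"z":0,"spin":88},{"x":0.013,"y":0.464,"z":0,"spin":96},{"x":0.013,"y":0.464,"z":0,"spin":96}]'
python3 -m creep '[{"x":0,"y":0,"z":-0.05,"spin":0},{"x":0,"y":0,"z":-0.09,"spin":0},{"x":0,"y":0,"z":-0.12,"spin":0},{"x":0,"y":0,"z":-0.136,"spin":0},{"x":0,"y":0,"z":-0.136,"spin":0}]'
```

```text
time: 31.2
ee_pos: [0.5897, 0.0606, 0.2136]
eef_rot: [0.731, 0.682, 0.0, -0.001]
ft_force: [0.0, -0.7, -1.5]
width: 0.056
time: 31.82
ee_pos: [0.59, 0.0556, 0.0779]
eef_rot: [0.734, 0.679, -0.0, 0.0]
ft_force: [-0.6, 0.6, -0.9]
width: 0.0559
```

```bash
python3 -m creep '[{"x":0,"y":0,"z":-0.001,"spin":0},{"x":0,"y":0,"z":-0.001,"spin":0},{"x":0,"y":0,"z":-0.001,"spin":0},{"x":0,"y":0,"z":0.03,"spin":0},{"x":0,"y":0,"z":0.08,"spin":0},{"x":0,"y":0,"z":0.13,"spin":0},{"x":0,"y":0,"z":0.17,"spin":0}]' 0.074
python3 -m creep '[{"x":-0.03,"y":0.06,"z":0,"spin":6},{"x":-0.06,"y":0.11,"z":0,"spin":12},{"x":-0.09,"y":0.16,"z":0,"spin":18},{"x":-0.12,"y":0.21,"z":0,"spin":24},{"x":-0.155,"y":0.247,"z":0,"spin":24},{"x":-0.155,"y":0.247,"z":-0.02,"spin":24},{"x":-0.155,"y":0.247,"z":-0.06,"spin":24},{"x":-0.155,"y":0.247,"z":-0.08,"spin":24},{"x":-0.155,"y":0.247,"z":-0.08,"spin":24}]' 0.087
python3 - <<'E'
from h import *
s=find()
t=cam('top')
cv2.imwrite('pics/k5.png',np.hstack([cv2.resize(s['pixels'][120:270,250:400],(400,400),interpolation=2),cv2.resize(t['pixels'][130:260,200:330],(400,400),interpolation=2)]))
E
```

```text
time: 32.7
ee_pos: [0.5903, 0.0565, 0.2504]
eef_rot: [0.733, 0.68, 0.001, 0.0]
ft_force: [0.1, 0.3, 0.2]
width: 0.0744
time: 33.83
ee_pos: [0.4345, 0.303, 0.1672]
eef_rot: [0.576, 0.817, -0.001, -0.0]
ft_force: [0.6, -0.6, 0.4]
width: 0.0871
top pink px [296. 175.] ctr [588.7  53.5  53.8  54.5  85.2] z 0.083 top [588.9  53.6  53.8  54.1  85.6]
top pink px [232. 216.] ctr [437.9 281.9  48.2  15.7  27.6] z 0.064 top [438.  281.9  48.5  14.7  28.9]
top yellow px [328. 203.] ctr [508.7 -58.9  40.8  30.3  16.3] z 0.089 top [506.7 -60.5  36.1  28.3  16.3]
top timer [ 562.6 -291.9   59.4   59.    16.4]
side pink px [280. 170.] ctr [434.3 304.7  60.9  64.1  20.6] z 0.061 top [434.5 304.6  60.7  64.   20. ]
side pink px [337. 193.] ctr [591.6  73.9 104.5  58.6  84.5] z 0.082 top [589.9  54.7  65.5  58.6  85.3]
side yellow px [323. 215.] ctr [483.9 -68.2  40.6  85.5  75.9] z 0.09 top [483.9 -68.2  40.6  85.5  75.9]
side timer [ 561.1 -290.2   60.9   58.9   17.6]
```

View pics/k5.png

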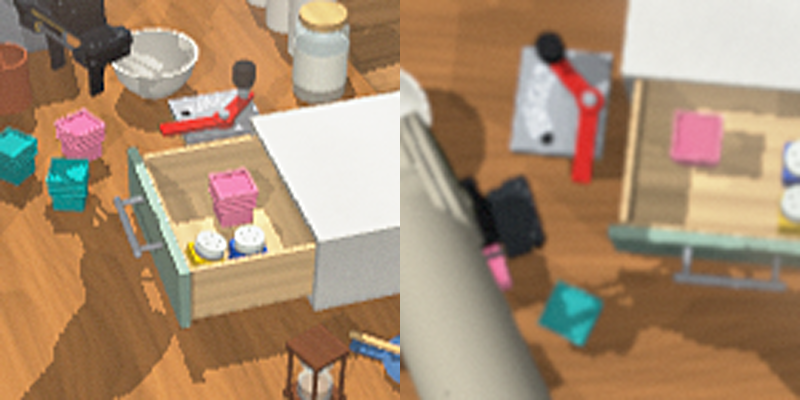

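The cups stand in the drawer at side-crop pixel (233,195), next to the two shakers. The left cups at (80,135) are still to load.

```bash
python3 -m creep '[{"x":0,"y":0,"z":-0.04,"spin":0},{"x":0,"y":0,"z":-0.08,"spin":0},{"x":0,"y":0,"z":-0.105,"spin":0},{"x":0,"y":0,"z":-0.113,"spin":0},{"x":0,"y":0,"z":-0.113,"spin":0}]'
python3 -m creep '[{"x":0,"y":0,"z":0,"spin":0},{"x":0,"y":0,"z":0,"spin":0},{"x":0,"y":0,"z":0,"spin":0},{"x":0,"y":0,"z":0,"spin":0},{"x":0,"y":0,"z":0,"spin":0},{"x":0,"y":0,"z":0,"spin":0}]' 0.04 25
python3 -m creep '[{"x":0,"y":0,"z":0.02,"spin":0},{"x":0,"y":0,"z":0.06,"spin":0},{"x":0,"y":0,"z":0.11,"spin":0},{"x":0,"y":0,"z":0.16,"spin":0},{"x":0,"y":0,"z":0.16,"spin":0}]'
```

```text
time: 34.6
ee_pos: [0.4356, 0.3039, 0.0559]
eef_rot: [0.576, 0.817, 0.0, 0.0]
ft_force: [0.3, -0.5, 0.6]
width: 0.0869
time: 35.35
ee_pos: [0.4351, 0.3039, 0.0553]
eef_rot: [0.576, 0.818, 0.0, -0.0]
ft_force: [-1.9, 1.3, 4.6]
width: 0.0557
time: 35.98
ee_pos: [0.437, 0.3041, 0.2193]
eef_rot: [0.576, 0.817, 0.003, 0.0]
ft_force: [-0.0, 0.2, -1.1]
width: 0.0558
```

```bash
python3 -m creep '[{"x":0.01,"y":-0.04,"z":0,"spin":-6},{"x":0.025,"y":-0.09,"z":0,"spin":-12},{"x":0.04,"y":-0.14,"z":0,"spin":-18},{"x":0.06,"y":-0.19,"z":0,"spin":-24},{"x":0.08,"y":-0.23,"z":0,"spin":-24},{"x":0.08,"y":-0.241,"z":0,"spin":-24},{"x":0.08,"y":-0.241,"z":0,"spin":-24}]'
python3 -m creep '[{"x":0,"y":0,"z":-0.05,"spin":0},{"x":0,"y":0,"z":-0.09,"spin":0},{"x":0,"y":0,"z":-0.12,"spin":0},{"x":0,"y":0,"z":-0.136,"spin":0},{"x":0,"y":0,"z":-0.136,"spin":0}]'
```

```text
time: 36.85
ee_pos: [0.5146, 0.0619, 0.2148]
eef_rot: [0.734, 0.679, -0.0, -0.0]
ft_force: [-1.0, 0.6, 0.0]
width: 0.0559
time: 37.48
ee_pos: [0.5148, 0.0635, 0.0788]
eef_rot: [0.733, 0.68, -0.0, -0.0]
ft_force: [0.6, 0.4, -0.7]
width: 0.0558
```

```bash
python3 -m creep '[{"x":0,"y":0,"z":-0.001,"spin":0},{"x":0,"y":0,"z":-0.001,"spin":0},{"x":0,"y":0,"z":-0.001,"spin":0},{"x":0,"y":0,"z":0.03,"spin":0},{"x":0,"y":0,"z":0.08,"spin":0},{"x":0,"y":0,"z":0.13,"spin":0},{"x":0,"y":0,"z":0.17,"spin":0}]' 0.074
python3 -m creep '[{"x":-0.02,"y":0.06,"z":0.05,"spin":0},{"x":-0.05,"y":0.12,"z":0.05,"spin":0},{"x":-0.08,"y":0.18,"z":0.05,"spin":0},{"x":-0.08,"y":0.24,"z":0.05,"spin":0},{"x":-0.08,"y":0.24,"z":0.05,"spin":0}]' 0
python3 - <<'E'
from h import *
s=find()
t=cam('top')
cv2.imwrite('pics/k6.png',np.hstack([cv2.resize(s['pixels'][120:320,270:470],(400,400),interpolation=2),cv2.resize(t['pixels'][120:240,250:370],(400,400),interpolation=2)]))
E
```

```text
time: 38.35
ee_pos: [0.5153, 0.0623, 0.2511]
eef_rot: [0.733, 0.68, 0.001, -0.0]
ft_force: [0.3, 0.3, 0.7]
width: 0.0739
time: 38.98
ee_pos: [0.4331, 0.307, 0.2989]
eef_rot: [0.731, 0.682, 0.0, -0.0]
ft_force: [1.2, -1.2, -0.9]
width: 0.032
top pink px [296. 175.] ctr [589.5  55.1  54.   54.7  88.8] z 0.083 top [589.1  55.4  53.9  53.3  89.9]
top pink px [294. 194.] ctr [517.   60.9  54.   57.3  88.9] z 0.084 top [517.1  59.8  55.   55.1  84.9]
top yellow px [328. 203.] ctr [486.3 -56.1  42.7  94.8  70.5] z 0.089 top [485.9 -57.   36.3  95.1  64.5]
top timer [ 562.6 -291.3   58.2   58.8   16.2]
side pink px [337. 193.] ctr [588.3  53.4  69.1  57.   86.6] z 0.082 top [588.3  53.4  69.1  57.   86.6]
side pink px [319. 196.] ctr [520.5  82.2 110.8  57.9  80.9] z 0.082 top [517.   61.3  66.3  55.9  84.3]
side yellow px [323. 216.] ctr [486.7 -63.9  40.   85.3  82.9] z 0.089 top [490.4 -51.6  39.2  83.1  52.4]
side timer [ 560.8 -290.9   61.7   59.7   19. ]
```

View pics/k6.png

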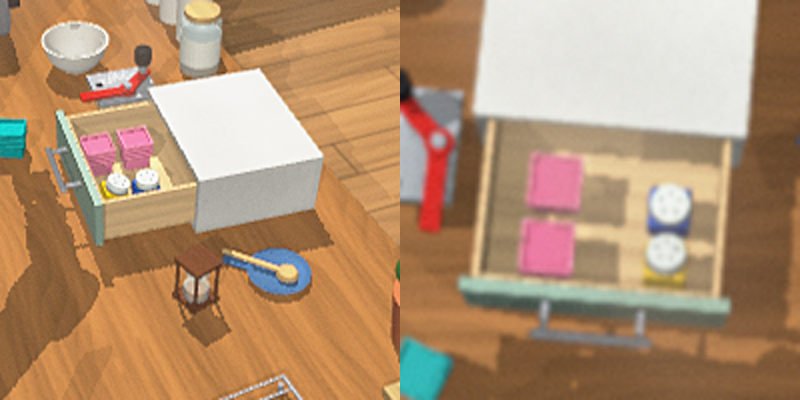

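All four items stand in the drawer, with cups at crop (555,180) and (547,247) and shakers at (669,203) and (665,250). The timer and spoon rest have not moved. Next I'll put the closed fingers between the bar and the front and push the drawer shut.

```bash
python3 -m creep '[{"x":0,"y":-0.06,"z":0,"spin":0},{"x":0,"y":-0.12,"z":0,"spin":0},{"x":0,"y":-0.18,"z":0,"spin":0},{"x":0,"y":-0.24,"z":0,"spin":0},{"x":-0.001,"y":-0.2915,"z":0,"spin":0},{"x":-0.001,"y":-0.2915,"z":0,"spin":0},{"x":-0.001,"y":-0.2915,"z":-0.05,"spin":0},{"x":-0.001,"y":-0.2915,"z":-0.1,"spin":0},{"x":-0.001,"y":-0.2915,"z":-0.14,"spin":0},{"x":-0.001,"y":-0.2915,"z":-0.14,"spin":0}]'
python3 -m creep '[{"x":0,"y":0,"z":-0.03,"spin":0},{"x":0,"y":0,"z":-0.058,"spin":0},{"x":0,"y":0,"z":-0.058,"spin":0}]'
```

```text
time: 40.38
ee_pos: [0.4323, 0.0105, 0.1573]
eef_rot: [0.733, 0.68, -0.002, -0.001]
ft_force: [-0.4, 0.2, 1.1]
width: 0.0009
time: 40.75
ee_pos: [0.4268, 0.0113, 0.1156]
eef_rot: [0.734, 0.68, 0.009, 0.007]
ft_force: [-0.6, -2.8, 40.0]
width: 0.0005
```

```bash
python3 -m creep '[{"x":0,"y":0,"z":0.03,"spin":0},{"x":0,"y":0,"z":0.06,"spin":0},{"x":0,"y":0,"z":0.06,"spin":0}]'
python3 - <<'E'
from h import *
t=cam('top'); s=cam('side')
cv2.imwrite('pics/k7.png',np.hstack([cv2.resize(s['pixels'][150:250,270:370],(400,400),interpolation=2),cv2.resize(t['pixels'][150:230,270:350],(400,400),interpolation=2)]))
E
```

```text
time: 41.12
ee_pos: [0.4231, 0.0108, 0.1735]
eef_rot: [0.734, 0.679, 0.006, 0.005]
ft_force: [-0.5, -1.2, -0.2]
width: 0.0006
```

View pics/k7.png

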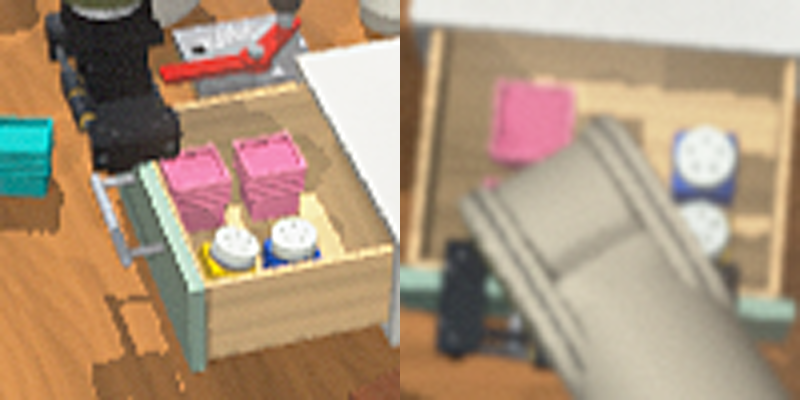

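```bash
python3 -m creep '[{"x":0,"y":0,"z":0,"spin":0},{"x":0,"y":0,"z":0,"spin":0},{"x":0,"y":0,"z":0,"spin":0}]'; python3 -c "
from h import *
s=r.read_state();print(s['joint_positions'].round(3),s['joint_vel'].round(3))"
```

```text
time: 41.6
ee_pos: [0.4211, 0.0108, 0.1702]
eef_rot: [0.733, 0.68, 0.004, 0.004]
ft_force: [0.4, -0.1, -0.1]
width: 0.0007
[-1.517 -0.496  1.166  2.117  0.482  1.26   0.943] [-0.002  0.    -0.004 -0.003 -0.002 -0.    -0.001]
```

Joint 2 is at its lower limit in this configuration (-0.496), so the tool sat about 11 mm short in x and the fingers landed on the bar. I'll go round to the right and push on the front panel beside the handle, where there is more reach.

```bash
python3 -m creep '[{"x":0.02,"y":0,"z":0.06,"spin":0},{"x":0.04,"y":-0.03,"z":0.1,"spin":0},{"x":0.06,"y":-0.09,"z":0.1,"spin":0},{"x":0.06,"y":-0.15,"z":0.1,"spin":0},{"x":0.04,"y":-0.2,"z":0.1,"spin":0},{"x":0.01,"y":-0.22,"z":0.1,"spin":0},{"x":-0.009,"y":-0.22,"z":0.1,"spin":0},{"x":-0.009,"y":-0.22,"z":0.05,"spin":0},{"x":-0.009,"y":-0.22,"z":0,"spin":0},{"x":-0.009,"y":-0.22,"z":-0.05,"spin":0},{"x":-0.009,"y":-0.22,"z":-0.065,"spin":0},{"x":-0.009,"y":-0.22,"z":-0.065,"spin":0}]'; python3 -c "
from h import *
s=r.read_state();print(s['joint_positions'].round(3),s['ee_pos'])"
```

```text
time: 43.1
ee_pos: [0.3897, -0.1981, 0.1232]
eef_rot: [0.733, 0.68, 0.008, 0.014]
ft_force: [0.4, -1.0, 1.1]
width: 0.0007
[-1.152 -0.499  1.339  2.152  0.544  1.139  1.42 ] [ 0.3897348  -0.19813955  0.12321073]
```

```bash
python3 -m creep '[{"x":0.05,"y":-0.05,"z":0.06,"spin":0},{"x":0.1,"y":-0.1,"z":0.12,"spin":0},{"x":0.13,"y":-0.15,"z":0.18,"spin":0},{"x":0.13,"y":-0.2,"z":0.18,"spin":0},{"x":0.13,"y":-0.25,"z":0.18,"spin":0},{"x":0.13,"y":-0.3,"z":0.18,"spin":0},{"x":0.13,"y":-0.35,"z":0.18,"spin":0},{"x":0.13,"y":-0.35,"z":0.18,"spin":0}]'; python3 -c "
from h import *
s=r.read_state();print(s['joint_positions'].round(3),s['ee_pos'])"
```

```text
time: 44.1
ee_pos: [0.3935, -0.3747, 0.3335]
eef_rot: [0.733, 0.678, 0.01, 0.041]
ft_force: [0.5, -0.1, -0.4]
width: 0.0005
[-1.029 -0.499  1.339  1.654  0.509  1.526  1.791] [ 0.39353039 -0.37473392  0.33349744]
```

```bash
python3 -m creep '[{"x":0,"y":0.05,"z":0.03,"spin":0},{"x":0,"y":0.05,"z":0.03,"spin":0},{"x":0,"y":0.05,"z":0.03,"spin":0},{"x":0,"y":0.05,"z":0.03,"spin":0},{"x":0,"y":0.05,"z":0.03,"spin":0},{"x":0,"y":0.05,"z":0.03,"spin":0}]'; python3 -c "
from h import *
s=r.read_state();print(s['joint_positions'].round(3),s['ee_pos'])"
```

```text
time: 44.85
ee_pos: [0.3937, -0.3233, 0.3616]
eef_rot: [0.733, 0.679, 0.01, 0.041]
ft_force: [-0.0, 0.3, 0.4]
width: 0.0007
[-0.934 -0.453  1.18   1.675  0.447  1.565  1.735] [ 0.39368278 -0.32331914  0.36161676]
```

```bash
python3 -m creep '[{"x":0.04,"y":0,"z":0,"spin":0},{"x":0.08,"y":0,"z":0,"spin":0},{"x":0.12,"y":0,"z":-0.02,"spin":0},{"x":0.16,"y":0,"z":-0.04,"spin":0},{"x":0.2,"y":0,"z":-0.06,"spin":0},{"x":0.2,"y":0,"z":-0.06,"spin":0},{"x":0.2,"y":0,"z":-0.06,"spin":0}]'; python3 -c "
from h import *
s=r.read_state();print(s['joint_positions'].round(3),s['ee_pos'])"
```

```text
time: 45.72
ee_pos: [0.4899, -0.2695, 0.3285]
eef_rot: [0.732, 0.678, 0.018, 0.066]
ft_force: [-0.4, 1.1, -0.8]
width: 0.0002
[-1.295 -0.499  1.339  1.67   0.554  1.475  1.517] [ 0.48987479 -0.26953431  0.32851748]
```

The joints have drifted into a bad null-space configuration, with j2 and j3 at their limits. I'll fit a small kinematic model to the recorded joint and pose pairs so I can plan the way out.

```bash
cat > fk.py <<'E'
import numpy as np, itertools
from scipy.optimize import least_squares
from scipy.spatial.transform import Rotation as R
D=[([-1.239,.333,-.065,1.461,.022,1.35,-.089],[.217,.586,.247],[.821,.571,-.001,0]),
([-1.12,.2,.38,1.53,-.07,1.43,-.81],[.4356,.3757,.3057],[.999,-.038,0,0]),
([-1.517,-.496,1.166,2.117,.482,1.26,.943],[.4211,.0108,.1702],[.733,.68,.004,.004]),
([-1.152,-.499,1.339,2.152,.544,1.139,1.42],[.3897,-.1981,.1232],[.733,.68,.008,.014]),
([-1.029,-.499,1.339,1.654,.509,1.526,1.791],[.3935,-.3747,.3335],[.733,.678,.01,.041]),
([-.934,-.453,1.18,1.675,.447,1.565,1.735],[.3937,-.3233,.3616],[.733,.679,.01,.041]),
([-1.295,-.499,1.339,1.67,.554,1.475,1.517],[.4899,-.2695,.3285],[.732,.678,.018,.066])]
def fk(q,p,s):
    d=np.reshape(p[:21],(7,3)); T=np.zeros(3); M=R.identity()
    ax='zyzyzyz'
    for i in range(7):
        T=T+M.apply(d[i]); M=M*R.from_euler(ax[i],s[i]*q[i]+(p[24] if i==0 else 0))
    T=T+M.apply([0,0,p[21]]); M=M*R.from_euler('z',p[22])
    return T,M
def res(p,s):
    o=[]
    for q,x,r in D:
        T,M=fk(q,p,s); o+=list((T-x)*10)+list((R.from_quat(r).inv()*M).as_rotvec()*3)
    return np.array(o+list(.02*np.array(p[:22])))
if __name__=='__main__':
    best=None
    for s3,s5,s7,s1 in itertools.product([1,-1],[1,-1],[1,-1],[1,-1]):
        for c in(0,np.pi/2,np.pi,-np.pi/2):
            s=[s1,1,s3,1,s5,1,s7]; p=np.zeros(25); p[2]=.15;p[5]=.2;p[8]=.2;p[11]=.2;p[14]=.2;p[17]=.1;p[20]=.1;p[22]=c
            f=least_squares(res,p,args=(s,),max_nfev=30)
            if best is None or f.cost<best[0]: best=(f.cost,f.x,s)
    f=least_squares(res,best[1],args=(best[2],)); print(f.cost,best[2],f.x.round(3)); print(np.abs(f.fun).reshape(-1)[:42].round(3))
    np.savez('fk.npz',p=f.x,s=best[2])
E
python3 fk.py
```

```text
0.0003802861847584904 [-1, 1, -1, 1, -1, 1, -1] [ 2.000e-03 -1.000e-03  1.270e-01 -1.200e-02 -8.000e-03  1.270e-01
  1.100e-02 -8.000e-03  2.220e-01 -2.000e-03 -2.200e-02  2.220e-01
  1.000e-03 -2.200e-02  2.440e-01 -9.000e-03  7.000e-03  2.440e-01
 -5.000e-03  7.000e-03  1.610e-01  1.610e-01  3.146e+00  2.020e-01
  4.000e-03]
[0.001 0.001 0.003 0.005 0.    0.001 0.003 0.001 0.004 0.018 0.001 0.007
 0.001 0.003 0.003 0.    0.001 0.    0.    0.005 0.001 0.003 0.001 0.006
 0.001 0.003 0.001 0.001 0.    0.002 0.001 0.002 0.006 0.004 0.001 0.
 0.001 0.001 0.006 0.002 0.002 0.001]
```

```bash
cat > sim.py <<'E'
import numpy as np
from fk import fk,D,R
z=np.load('fk.npz');p=z['p'];s=z['s']
LO=np.array([-2.6,-.5,-1.47,.16,-1.27,.06,-2.6]);HI=np.array([2.6,2.12,1.34,2.42,4.41,2.06,2.6])
def J(q):
    T,M=fk(q,p,s);A=np.zeros((6,7))
    for i in range(7):
        e=np.array(q,float);e[i]+=1e-5;t,m=fk(e,p,s);A[:3,i]=(t-T)/1e-5;A[3:,i]=(m*M.inv()).as_rotvec()/1e-5
    return T,M,A
def track(q,Tt,Mt,n=40,lam=1e-3,w=1,step=.25,k0=0,qn=None):
    q=np.array(q,float)
    for _ in range(n):
        T,M,A=J(q); e=np.r_[Tt-T,(Mt*M.inv()).as_rotvec()]
        W=np.diag([1]*3+[w]*3); A=W@A;e=W@e
        dq=A.T@np.linalg.solve(A@A.T+lam**2*np.eye(6),e*step)
        if k0: dq+=(np.eye(7)-np.linalg.pinv(A)@A)@(k0*(qn-q))
        q=np.clip(q+dq,LO+.001,HI-.001)
    return q
def move(q,x,y,zz,spin,rows=1,**k):
    T,M=fk(q,p,s)
    for j in range(1,rows+1):
        f=j/rows; q=track(q,T+f*np.array([x,y,zz]),R.from_euler('z',f*spin,degrees=True)*M,**k)
    return q
E
python3 - <<'E'
from sim import *
q5,q6,q7=[np.array(D[i][0]) for i in(4,5,6)]
for lam in(1e-3,.05,.1):
  for w in(1,.3):
    a=move(q5,0,.05,.03,0,rows=2,lam=lam,w=w); b=move(q6,.2,0,-.06,0,rows=6,lam=lam,w=w)
    print(lam,w,(a-q5).round(3),b.round(3),fk(b,p,s)[0].round(3))
print('real',(q6-q5).round(3),q7)
E
```

```text
0.001 1 [ 0.087  0.033 -0.161  0.018 -0.05   0.046 -0.065] [-1.709 -0.499  1.339  1.476  0.745  1.562  1.478] [ 0.603 -0.146  0.422]
0.001 0.3 [ 0.087  0.033 -0.161  0.018 -0.05   0.046 -0.065] [-1.709 -0.499  1.339  1.476  0.745  1.562  1.478] [ 0.603 -0.146  0.422]
0.05 1 [ 0.087  0.033 -0.161  0.018 -0.049  0.046 -0.065] [-1.7   -0.499  1.339  1.481  0.741  1.56   1.48 ] [ 0.602 -0.149  0.42 ]
0.05 0.3 [ 0.087  0.032 -0.161  0.018 -0.049  0.046 -0.065] [-1.693 -0.499  1.339  1.486  0.74   1.549  1.481] [ 0.603 -0.151  0.418]
0.1 1 [ 0.087  0.032 -0.161  0.018 -0.049  0.046 -0.066] [-1.676 -0.499  1.339  1.493  0.729  1.554  1.484] [ 0.596 -0.157  0.413]
0.1 0.3 [ 0.086  0.032 -0.161  0.018 -0.049  0.047 -0.066] [-1.649 -0.499  1.339  1.512  0.725  1.514  1.488] [ 0.599 -0.165  0.407]
real [ 0.095  0.046 -0.159  0.021 -0.062  0.039 -0.056] [-1.295 -0.499  1.339  1.67   0.554  1.475  1.517]
```

```bash
cat > search.py <<'E'
from sim import *
import sys,time
q0=np.array(D[6][0]); T0,M0=fk(q0,p,s)
rng=np.random.default_rng(int(sys.argv[1]))
def path(q,T,M,Tn,spin):
    n=int(max(np.linalg.norm(Tn-T)/.05,abs(spin)/12))+1
    for j in range(1,n+1):
        f=j/n; q=track(q,T+f*(Tn-T),R.from_euler('z',f*spin,degrees=True)*M,n=2,step=.9)
        if (q<LO+.02).any() or (q>HI-.02).any(): return None
    return q
t=time.time(); best=(9,)
while time.time()-t<100:
    q=q0;T=T0;M=M0;W=[]
    k=rng.integers(1,5)
    for i in range(k):
        Tn=np.array([rng.uniform(.35,.72),rng.uniform(-.55,.5),rng.uniform(.25,.5)]); sp=rng.choice([-150,-90,-45,0,0,45,90])
        if not .4<np.hypot(*Tn[:2])<.78: break
        qn=path(q,T,M,Tn,sp)
        if qn is None: break
        q,T,M=qn,Tn,R.from_euler('z',sp,degrees=True)*M; W.append([*Tn.round(3),int(sp)])
        az=np.arctan2(T[1],T[0]); c=abs(q[2])+abs(q[0]+az)*.5+max(0,.1-q[1])+.1*max(0,abs(q[6])-1.5)
        if c<best[0]: best=(c,list(W),q.round(3),)
print(best)
E
for i in 1 2 3 4; do python3 search.py $i & done; wait
```

```text
(np.float64(0.22690435003482282), [[np.float64(0.382), np.float64(-0.353), np.float64(0.478), -45], [np.float64(0.352), np.float64(0.44), np.float64(0.445), 45]], array([-1.143,  0.162,  0.104,  1.271,  0.121,  1.711,  0.47 ]))
(np.float64(0.054782104049235635), [[np.float64(0.351), np.float64(-0.296), np.float64(0.403), -45], [np.float64(0.359), np.float64(0.335), np.float64(0.49), -45]], array([-0.86 ,  0.121,  0.   ,  1.225,  0.023,  1.931, -0.928]))
(np.float64(0.45910196069666104), [[np.float64(0.411), np.float64(0.294), np.float64(0.395), -150], [np.float64(0.455), np.float64(0.396), np.float64(0.254), 90], [np.float64(0.432), np.float64(0.4), np.float64(0.377), 45]], array([-1.12 ,  0.221,  0.272,  1.352,  0.078,  1.59 ,  0.379]))
(np.float64(0.3738159395670042), [[np.float64(0.383), np.float64(0.168), np.float64(0.481), -45], [np.float64(0.367), np.float64(0.473), np.float64(0.368), 0], [np.float64(0.402), np.float64(0.436), np.float64(0.455), 45]], array([-1.143,  0.231,  0.215,  1.176,  0.089,  1.728,  0.573]))
```

```bash
cat > plan.py <<'E'
from search import path
E
sed -i 's/^t=time.time(); best/if __name__!="__main__": sys.exit\nt=time.time(); best/' search.py
cat > plan.py <<'E'
from sim import *
def path(q,T,M,Tn,spin):
    n=int(max(np.linalg.norm(Tn-T)/.05,abs(spin)/10))+1; mg=9
    for j in range(1,n+1):
        f=j/n; q=track(q,T+f*(Tn-T),R.from_euler('z',f*spin,degrees=True)*M,n=2,step=.9)
        mg=min(mg,(q-LO).min(),(HI-q).min())
    return q,mg
def run(q,W,v=1):
    T,M=fk(q,p,s); out=[]
    for w in W:
        Tn=np.array(w[:3],float); q,m=path(q,T,M,Tn,w[3]); T=Tn; M=R.from_euler('z',w[3],degrees=True)*M; out.append((w,round(m,3),q.round(2)))
        if v: print(*out[-1])
    return q,out
E
python3 - <<'E'
from plan import *
q=np.array(D[6][0])
pre=[(.351,-.296,.40,-45),(.36,.335,.45,-45)]
for name,tail in dict(
 jy=[(.434,.011,.30,90),(.434,.011,.10,0),(.612,-.004,.10,0),(.612,-.004,.30,0),(.676,.2155,.25,-135),(.676,.2155,.155,0),(.63,.24,.17,45),(.583,.226,.17,45)],
 jym=[(.434,.011,.30,-90),(.434,.011,.10,0),(.612,-.004,.10,0),(.612,-.004,.30,0),(.676,.2155,.25,45),(.676,.2155,.155,0),(.63,.24,.17,45),(.583,.226,.17,45)],
 jx=[(.42,.09,.30,0),(.42,.09,.10,0),(.60,.076,.10,0),(.6,.076,.30,0),(.676,.2155,.25,-45),(.676,.2155,.155,0),(.63,.24,.17,45),(.583,.226,.17,45)]).items():
    print(name); run(q,pre+tail)
E
```

```text
jy
(0.351, -0.296, 0.4, -45) 0.042 [-0.71 -0.46  0.89  1.71  0.48  1.66  0.9 ]
(0.36, 0.335, 0.45, -45) 0.046 [-0.86  0.1   0.01  1.33  0.02  1.85 -0.93]
(0.434, 0.011, 0.3, 90) 0.241 [-0.67 -0.26  0.4   1.95  0.21  1.34  1.17]
(0.434, 0.011, 0.1, 0) 0.19 [-0.68 -0.05  0.47  2.23  0.15  0.86  1.2 ]
(0.612, -0.004, 0.1, 0) 0.287 [-0.54  0.38  0.51  1.8  -0.13  0.9   1.5 ]
(0.612, -0.004, 0.3, 0) 0.66 [-0.6   0.21  0.57  1.56 -0.04  1.29  1.46]
(0.676, 0.2155, 0.25, -135) 0.413 [-0.79  0.76  0.82  1.06 -0.51  1.65 -0.95]
(0.676, 0.2155, 0.155, 0) 0.498 [-0.81  0.81  0.79  1.2  -0.53  1.48 -0.93]
(0.63, 0.24, 0.17, 45) 0.571 [-0.91  0.65  0.69  1.34 -0.31  1.39 -0.31]
(0.583, 0.226, 0.17, 45) 0.673 [-0.95  0.44  0.58  1.57 -0.11  1.22  0.33]
jym
(0.351, -0.296, 0.4, -45) 0.042 [-0.71 -0.46  0.89  1.71  0.48  1.66  0.9 ]
(0.36, 0.335, 0.45, -45) 0.046 [-0.86  0.1   0.01  1.33  0.02  1.85 -0.93]
(0.434, 0.011, 0.3, -90) 0.248 [-0.46 -0.06  0.38  1.8  -0.06  1.5  -1.73]
(0.434, 0.011, 0.1, 0) 0.357 [-0.44  0.13  0.39  2.06 -0.15  1.07 -1.62]
(0.612, -0.004, 0.1, 0) 0.465 [-0.33  0.52  0.4 
[... 436 characters left out ...]
0.71 -0.46  0.89  1.71  0.48  1.66  0.9 ]
(0.36, 0.335, 0.45, -45) 0.046 [-0.86  0.1   0.01  1.33  0.02  1.85 -0.93]
(0.42, 0.09, 0.3, 0) 0.272 [-0.62 -0.08  0.23  1.81  0.1   1.51 -0.48]
(0.42, 0.09, 0.1, 0) 0.344 [-0.61  0.11  0.24  2.08  0.06  1.07 -0.48]
(0.6, 0.076, 0.1, 0) 0.445 [-0.48  0.47  0.29  1.63 -0.03  1.16 -0.27]
(0.6, 0.076, 0.3, 0) 0.524 [-0.5   0.33  0.32  1.38 -0.    1.54 -0.26]
(0.676, 0.2155, 0.25, -45) 0.45 [-0.58  0.66  0.39  1.05 -0.24  1.61 -1.1 ]
(0.676, 0.2155, 0.155, 0) 0.538 [-0.59  0.7   0.37  1.18 -0.24  1.44 -1.09]
(0.63, 0.24, 0.17, 45) 0.629 [-0.63  0.57  0.24  1.32 -0.06  1.38 -0.48]
(0.583, 0.226, 0.17, 45) 0.706 [-0.6   0.4   0.12  1.55  0.09  1.23  0.18]
```

The model predicts a clean way out: go back up, cross to the left while spinning -90°, then work with the jaws at about -94°.

```bash
python3 -m creep '[{"x":-0.03,"y":-0.005,"z":0.015,"spin":-9},{"x":-0.06,"y":-0.01,"z":0.03,"spin":-18},{"x":-0.09,"y":-0.015,"z":0.045,"spin":-27},{"x":-0.12,"y":-0.02,"z":0.06,"spin":-36},{"x":-0.139,"y":-0.026,"z":0.072,"spin":-45},{"x":-0.139,"y":-0.026,"z":0.072,"spin":-45}]'; python3 -c "
from h import *
s=r.read_state();print(s['joint_positions'].round(3),s['ee_pos'])"
```

```text
time: 46.48
ee_pos: [0.3504, -0.2965, 0.4013]
eef_rot: [0.936, 0.345, -0.008, 0.068]
ft_force: [0.1, -0.8, 0.5]
width: 0.0004
[-0.689 -0.439  0.881  1.713  0.463  1.652  0.913] [ 0.3504223  -0.29652192  0.40125532]
```

```bash
python3 -m creep '[{"x":0,"y":0.05,"z":0.005,"spin":-4},{"x":0,"y":0.1,"z":0.01,"spin":-8},{"x":0.005,"y":0.155,"z":0.015,"spin":-12},{"x":0.005,"y":0.21,"z":0.02,"spin":-16},{"x":0.005,"y":0.265,"z":0.025,"spin":-20},{"x":0.005,"y":0.32,"z":0.03,"spin":-24},{"x":0.01,"y":0.375,"z":0.035,"spin":-28},{"x":0.01,"y":0.43,"z":0.04,"spin":-32},{"x":0.01,"y":0.485,"z":0.045,"spin":-36},{"x":0.01,"y":0.54,"z":0.05,"spin":-40},{"x":0.01,"y":0.59,"z":0.05,"spin":-45},{"x":0.01,"y":0.631,"z":0.05,"spin":-45}]'; python3 -m creep '[{"x":0,"y":0,"z":0,"spin":0},{"x":0,"y":0,"z":0,"spin":0}]'; python3 -c "
from h import *
s=r.read_state();print(s['joint_positions'].round(3),s['ee_pos'])"
```

```text
time: 47.98
ee_pos: [0.3608, 0.3383, 0.4495]
eef_rot: [0.997, -0.036, -0.034, 0.06]
ft_force: [0.7, -0.4, 0.0]
width: 0.0005
time: 48.22
ee_pos: [0.3612, 0.3357, 0.4501]
eef_rot: [0.997, -0.037, -0.034, 0.06]
ft_force: [0.1, -0.3, -1.0]
width: 0.0005
[-0.852  0.111 -0.005  1.317  0.024  1.85  -0.926] [0.36119834 0.33573309 0.45011312]
```

```bash
python3 - <<'E'
from sim import *
q=np.array([-.852,.111,-.005,1.317,.024,1.85,-.926])
T,M=fk(q,p,s)
for dr,dz in((0,.1),(-.05,.1),(-.05,.05),(-.08,.08)):
    for n in(3,40):
        a=q
        T0,M0=fk(q,p,s)
        for j in range(1,7): a=track(a,T0+j/6*np.array([dr*.73,dr*.68,dz]),M0,n=n,step=.5)
        m=fk(a,p,s); print(dr,dz,n,a.round(2),m[0].round(3),'toolz',m[1].apply([0,0,1]).round(3))
E
```

```text
0 0.1 3 [-0.86  0.17  0.01  1.04  0.02  2.06 -0.92] [0.364 0.337 0.549] toolz [-0.066 -0.112 -0.991]
0 0.1 40 [-0.86  0.18  0.01  1.03  0.02  2.06 -0.92] [0.365 0.339 0.551] toolz [-0.063 -0.108 -0.992]
-0.05 0.1 3 [-0.86  0.06 -0.01  1.17  0.02  2.05 -0.93] [0.326 0.302 0.549] toolz [-0.072 -0.118 -0.99 ]
-0.05 0.1 40 [-0.86  0.06 -0.01  1.16  0.02  2.06 -0.93] [0.326 0.301 0.551] toolz [-0.072 -0.118 -0.99 ]
-0.05 0.05 3 [-0.86  0.02 -0.01  1.31  0.02  1.95 -0.93] [0.326 0.302 0.5  ] toolz [-0.072 -0.118 -0.99 ]
-0.05 0.05 40 [-0.86  0.02 -0.01  1.31  0.02  1.95 -0.94] [0.326 0.301 0.501] toolz [-0.072 -0.118 -0.99 ]
-0.08 0.08 3 [-0.86 -0.02 -0.01  1.3   0.02  2.01 -0.94] [0.305 0.282 0.529] toolz [-0.072 -0.118 -0.99 ]
-0.08 0.08 40 [-0.86 -0.03 -0.02  1.3   0.02  2.01 -0.94] [0.304 0.281 0.531] toolz [-0.072 -0.118 -0.99 ]
```

The joints are back as planned. The tool still has about 7.6° of inward tilt from the clipped moves. Raising it against j6's upper limit should take that out.

```bash
python3 -m creep '[{"x":0,"y":0,"z":0.03,"spin":0},{"x":0,"y":0,"z":0.06,"spin":0},{"x":0,"y":0,"z":0.09,"spin":0},{"x":0,"y":0,"z":0.12,"spin":0},{"x":0,"y":0,"z":0.15,"spin":0},{"x":0,"y":0,"z":0.17,"spin":0}]'; python3 -m creep '[{"x":0,"y":0,"z":0,"spin":0}]' | grep -E 'pos|rot'; python3 -c "
from h import *
from scipy.spatial.transform import Rotation as R
s=r.read_state();print(s['joint_positions'].round(3),R.from_quat(s['eef_rot']).apply([0,0,1]).round(3))"
```

```text
time: 48.98
ee_pos: [0.3602, 0.3314, 0.5643]
eef_rot: [0.998, -0.038, -0.02, 0.048]
ft_force: [0.3, 0.6, 0.2]
width: 0.0008
ee_pos: [0.3595, 0.332, 0.5655]
eef_rot: [0.998, -0.037, -0.019, 0.047]
[-1.45   0.157  0.737  1.06  -0.071  2.056 -0.82 ] [-0.042 -0.093 -0.995]
```

```bash
cat > t.py <<'E'
from plan import *
q=np.array([-1.45,.157,.737,1.06,-.071,2.056,-.82])
TL={'jym':[(.434,.011,.30,-90),(.434,.011,.10,0),(.612,-.004,.10,0),(.612,-.004,.30,0),(.676,.2155,.25,45),(.676,.2155,.155,0),(.63,.24,.17,45),(.583,.226,.17,45)],
'jx':[(.42,.09,.30,0),(.42,.09,.10,0),(.60,.076,.10,0),(.6,.076,.30,0),(.676,.2155,.25,-45),(.676,.2155,.155,0),(.63,.24,.17,45),(.583,.226,.17,45)]}
if __name__=='__main__':
  for pre in([(.36,.33,.45,0)],[(.36,.5,.4,0),(.36,.33,.40,0)],[(.5,.45,.4,-60),(.36,.33,.4,60)],[(.5,.45,.4,60),(.36,.33,.4,-60)],[(.36,-.3,.45,0),(.36,.3,.45,0)],[(.36,-.3,.45,90),(.36,.3,.45,-90)],[(.36,-.3,.45,-60),(.36,.3,.45,60)]):
    for t in TL:
        q1,o=run(q,pre+TL[t],0); print(pre,t,'mins',[x[1] for x in o], 'pre-end',o[len(pre)-1][2])
E
python3 t.py
```

```text
[(0.36, 0.33, 0.45, 0)] jym mins [np.float64(0.092), np.float64(0.286), np.float64(0.242), np.float64(0.3), np.float64(0.33), np.float64(0.382), np.float64(0.561), np.float64(0.638), np.float64(0.754)] pre-end [-1.51  0.06  0.7   1.39 -0.01  1.8  -0.89]
[(0.36, 0.33, 0.45, 0)] jx mins [np.float64(0.092), np.float64(0.277), np.float64(0.29), np.float64(0.306), np.float64(0.329), np.float64(0.325), np.float64(0.34), np.float64(0.377), np.float64(0.466)] pre-end [-1.51  0.06  0.7   1.39 -0.01  1.8  -0.89]
[(0.36, 0.5, 0.4, 0), (0.36, 0.33, 0.4, 0)] jym mins [np.float64(0.072), np.float64(0.325), np.float64(0.295), np.float64(0.225), np.float64(0.29), np.float64(0.323), np.float64(0.375), np.float64(0.56), np.float64(0.631), np.float64(0.748)] pre-end [-1.54  0.05  0.71  1.5   0.    1.7  -0.9 ]
[(0.36, 0.5, 0.4, 0), (0.36, 0.33, 0.4, 0)] jx mins [np.float64(0.072), np.float64(0.325), np.float64(0.271), np.float64(0.271), np.float64(0.289), np.float64(0.317), np.float64(0.315), np.float64(0.33), np.float64(0.367), np.float64(0.455)] pre-end [-1.54  0.05  0.71  1.5   0.    1.7  -0.9 ]
[(0.
[... 2276 characters left out ...]
64(0.588), np.float64(0.681), np.float64(0.751)] pre-end [-0.8   0.02 -0.02  1.41  0.03  1.8  -0.88]
[(0.36, -0.3, 0.45, -60), (0.36, 0.3, 0.45, 60)] jym mins [np.float64(0.001), np.float64(0.001), np.float64(0.284), np.float64(0.32), np.float64(0.363), np.float64(0.378), np.float64(0.429), np.float64(0.566), np.float64(0.662), np.float64(0.755)] pre-end [-1.45 -0.    0.64  1.44  0.04  1.8  -0.88]
[(0.36, -0.3, 0.45, -60), (0.36, 0.3, 0.45, 60)] jx mins [np.float64(0.001), np.float64(0.001), np.float64(0.296), np.float64(0.292), np.float64(0.374), np.float64(0.377), np.float64(0.364), np.float64(0.379), np.float64(0.416), np.float64(0.511)] pre-end [-1.45 -0.    0.64  1.44  0.04  1.8  -0.88]
```

```bash
python3 -m creep '[{"x":0,"y":0,"z":-0.04,"spin":0},{"x":0,"y":0,"z":-0.08,"spin":0},{"x":0,"y":0,"z":-0.115,"spin":0},{"x":0,"y":0,"z":-0.115,"spin":0}]' | grep -E 'pos|rot'
python3 - <<'E'
from h import *
print(r.read_state()['joint_positions'].round(2))
t=cam('top')
cv2.imwrite('pics/k8.png',cv2.resize(t['pixels'][120:240,250:370],(600,600),interpolation=2))
E
```

```text
ee_pos: [0.3589, 0.3318, 0.4473]
eef_rot: [0.998, -0.037, -0.021, 0.05]
[-1.5   0.06  0.69  1.39 -0.01  1.81 -0.88]
```

View pics/k8.png

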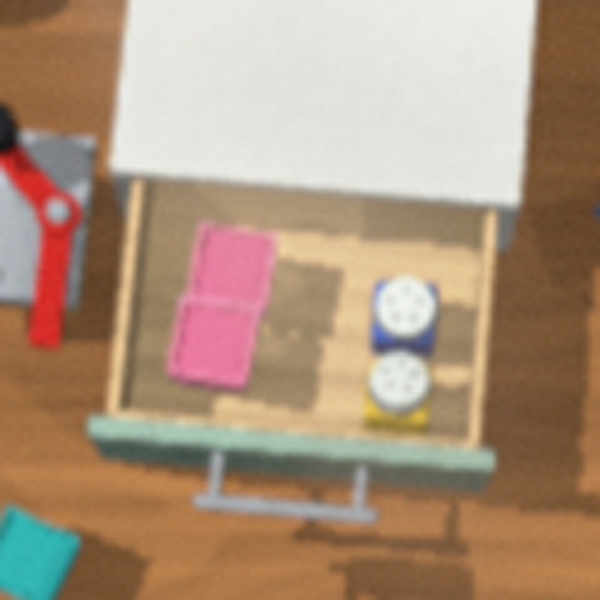

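```bash
python3 -m creep '[{"x":0.01,"y":-0.03,"z":-0.01,"spin":-9},{"x":0.015,"y":-0.06,"z":-0.02,"spin":-18},{"x":0.02,"y":-0.09,"z":-0.04,"spin":-27},{"x":0.03,"y":-0.12,"z":-0.06,"spin":-36},{"x":0.04,"y":-0.15,"z":-0.08,"spin":-45},{"x":0.05,"y":-0.19,"z":-0.1,"spin":-54},{"x":0.06,"y":-0.23,"z":-0.12,"spin":-63},{"x":0.07,"y":-0.27,"z":-0.14,"spin":-72},{"x":0.075,"y":-0.3,"z":-0.15,"spin":-81},{"x":0.0765,"y":-0.32,"z":-0.15,"spin":-90},{"x":0.0765,"y":-0.321,"z":-0.15,"spin":-90},{"x":0.0765,"y":-0.321,"z":-0.15,"spin":-90}]'; python3 -c "
from h import *
s=r.read_state();print(s['joint_positions'].round(3),s['ee_pos'])"
```

```text
time: 51.15
ee_pos: [0.4366, 0.0122, 0.3003]
eef_rot: [-0.68, 0.731, 0.048, -0.019]
ft_force: [0.7, -0.3, -0.1]
width: 0.0002
[-1.137 -0.168  0.959  1.817  0.077  1.506 -1.841] [0.43662735 0.01218979 0.3002725 ]
```

The drawer is still fully open, with the bar at crop (197,500)-(375,517), the same place as before. The two pink stacks are nudged together but upright. I'm descending into the gap behind the bar in checked steps.

```bash
python3 -m creep '[{"x":0,"y":0,"z":-0.05,"spin":0},{"x":0,"y":0,"z":-0.1,"spin":0},{"x":0,"y":0,"z":-0.15,"spin":0},{"x":0,"y":0,"z":-0.165,"spin":0},{"x":0,"y":0,"z":-0.165,"spin":0}]' | grep -E 'pos|for'; python3 -m creep '[{"x":0,"y":0,"z":-0.012,"spin":0},{"x":0,"y":0,"z":-0.018,"spin":0},{"x":0,"y":0,"z":-0.018,"spin":0}]'| grep -E 'pos|for'
```

```text
ee_pos: [0.4358, 0.0124, 0.1336]
ft_force: [0.7, 0.3, 1.2]
ee_pos: [0.436, 0.0117, 0.1161]
ft_force: [-0.1, -0.1, 1.4]
```

```bash
python3 -m creep '[{"x":0,"y":0,"z":-0.008,"spin":0},{"x":0,"y":0,"z":-0.014,"spin":0},{"x":0,"y":0,"z":-0.014,"spin":0}]'| grep -E 'pos|for'; python3 -m creep '[{"x":0.01,"y":-0.001,"z":0,"spin":0},{"x":0.025,"y":-0.002,"z":0,"spin":0},{"x":0.04,"y":-0.003,"z":0,"spin":0},{"x":0.055,"y":-0.005,"z":0,"spin":0},{"x":0.07,"y":-0.006,"z":0,"spin":0},{"x":0.085,"y":-0.007,"z":0,"spin":0},{"x":0.1,"y":-0.008,"z":0,"spin":0},{"x":0.115,"y":-0.009,"z":0,"spin":0},{"x":0.13,"y":-0.01,"z":0,"spin":0},{"x":0.145,"y":-0.012,"z":0,"spin":0},{"x":0.16,"y":-0.013,"z":0,"spin":0},{"x":0.16,"y":-0.013,"z":0,"spin":0}]'| grep -E 'pos|for'
```

```text
ee_pos: [0.4358, 0.0115, 0.1017]
ft_force: [0.3, 0.8, -0.4]
ee_pos: [0.5974, -0.0014, 0.1018]
ft_force: [1.0, 0.5, -0.9]
```

```bash
python3 -m creep '[{"x":0.006,"y":-0.001,"z":0,"spin":0},{"x":0.012,"y":-0.001,"z":0,"spin":0},{"x":0.018,"y":-0.001,"z":0,"spin":0},{"x":0.018,"y":-0.001,"z":0,"spin":0}]'| grep -E 'pos|for';python3 -m creep '[{"x":0.002,"y":0,"z":0,"spin":0},{"x":0.004,"y":0,"z":0,"spin":0},{"x":0.004,"y":0,"z":0,"spin":0}]'| grep -E 'pos|for'
```

```text
ee_pos: [0.6121, -0.0025, 0.1019]
ft_force: [-13.5, -0.5, 6.5]
ee_pos: [0.6124, -0.0026, 0.1019]
ft_force: [-33.7, 1.3, 21.8]
```

```bash
python3 -m creep '[{"x":-0.01,"y":0,"z":0,"spin":0},{"x":-0.01,"y":0,"z":0,"spin":0}]'| grep -E 'pos|for'; python3 -m creep '[{"x":0,"y":0,"z":0.03,"spin":0},{"x":0,"y":0,"z":0.08,"spin":0},{"x":0,"y":0.0,"z":0.14,"spin":0},{"x":-0.05,"y":0,"z":0.2,"spin":0},{"x":-0.11,"y":0,"z":0.2,"spin":0},{"x":-0.16,"y":0,"z":0.2,"spin":0},{"x":-0.16,"y":0.05,"z":0.2,"spin":8},{"x":-0.16,"y":0.1,"z":0.2,"spin":16},{"x":-0.16,"y":0.15,"z":0.2,"spin":24},{"x":-0.16,"y":0.2,"z":0.2,"spin":32},{"x":-0.16,"y":0.25,"z":0.2,"spin":40},{"x":-0.16,"y":0.25,"z":0.2,"spin":45}]' 0.087 25
python3 - <<'E'
from h import *
print(r.read_state()['joint_positions'].round(2))
t=cam('top'); s=cam('side')
cv2.imwrite('pics/k9.png',np.hstack([cv2.resize(s['pixels'][120:220,290:390],(400,400),interpolation=2),cv2.resize(t['pixels'][110:210,235:335],(400,400),interpolation=2)]))
E
```

```text
ee_pos: [0.6082, -0.0022, 0.1024]
ft_force: [-0.2, 0.1, -0.1]
time: 56.65
ee_pos: [0.4473, 0.2525, 0.3017]
eef_rot: [0.91, -0.412, -0.036, 0.037]
ft_force: [1.2, -0.9, -0.7]
width: 0.0867
[-1.36  0.16  0.88  1.63 -0.14  1.52 -1.32]
```

View pics/k9.png

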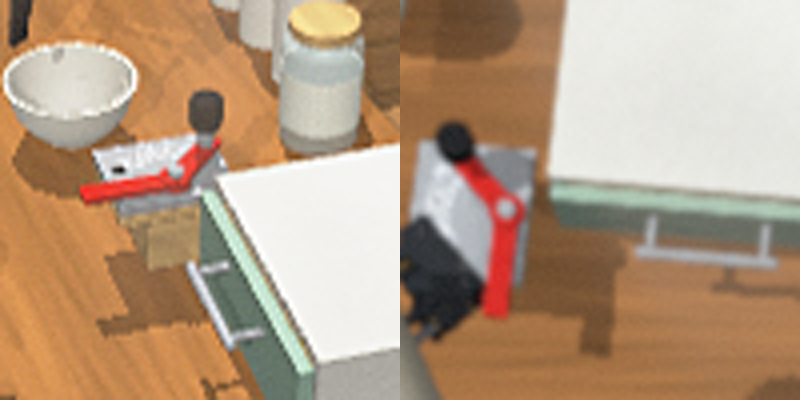

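The drawer is fully shut. The handle is back at the original pixels and the side view matches the first one. Next I'll grip the knob, which should be near (.673,.2205).

```bash
python3 -m creep '[{"x":0.05,"y":-0.01,"z":0,"spin":0},{"x":0.1,"y":-0.02,"z":0,"spin":0},{"x":0.15,"y":-0.025,"z":0,"spin":0},{"x":0.2,"y":-0.03,"z":0,"spin":0},{"x":0.226,"y":-0.031,"z":-0.03,"spin":0},{"x":0.226,"y":-0.031,"z":-0.08,"spin":0},{"x":0.226,"y":-0.031,"z":-0.08,"spin":0},{"x":0.226,"y":-0.031,"z":-0.08,"spin":0}]'; python3 -c "
from h import *
s=r.read_state();print(s['joint_positions'].round(3),s['ee_pos'])
c=cam('side'); print(px(c,s['ee_pos']))
cv2.imwrite('pics/k10.png',cv2.resize(c['pixels'][90:190,290:390],(500,500),interpolation=2))"
```

```text
time: 57.75
ee_pos: [0.6747, 0.2166, 0.2247]
eef_rot: [0.907, -0.417, -0.036, 0.036]
ft_force: [0.1, 0.5, 1.2]
width: 0.087
[-0.833  0.731  0.832  1.154 -0.493  1.559 -0.949] [0.67465045 0.21658353 0.22474108]
[341.9983867  131.09756723]
```

View pics/k10.png

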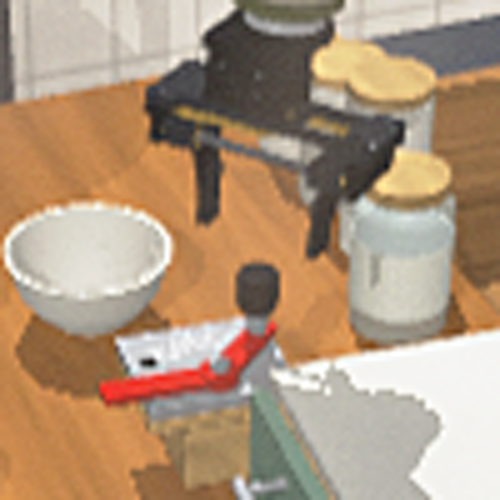

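The knob at (258,290) hangs between the fingers at (207,210) and (320,235). Descending.

```bash
python3 -m creep '[{"x":-0.001,"y":0.003,"z":-0.03,"spin":0},{"x":-0.001,"y":0.003,"z":-0.055,"spin":0},{"x":-0.001,"y":0.003,"z":-0.068,"spin":0},{"x":-0.001,"y":0.003,"z":-0.068,"spin":0}]'|grep -E 'pos|for'
python3 -m creep '[{"x":0,"y":0,"z":0,"spin":0},{"x":0,"y":0,"z":0,"spin":0},{"x":0,"y":0,"z":0,"spin":0},{"x":0,"y":0,"z":0,"spin":0},{"x":0,"y":0,"z":0,"spin":0},{"x":0,"y":0,"z":0,"spin":0},{"x":0,"y":0,"z":0,"spin":0},{"x":0,"y":0,"z":0,"spin":0}]' 0.02 40
```

```text
ee_pos: [0.6733, 0.2198, 0.155]
ft_force: [0.5, 0.5, -0.1]
time: 59.3
ee_pos: [0.6726, 0.2204, 0.1542]
eef_rot: [0.908, -0.416, -0.038, 0.037]
ft_force: [-4.3, 2.1, 2.2]
width: 0.033
```

```bash
python3 -m creep '[{"x":-0.0005,"y":0.0005,"z":0.006,"spin":0},{"x":-0.001,"y":0.001,"z":0.012,"spin":0},{"x":-0.001,"y":0.001,"z":0.018,"spin":0},{"x":-0.001,"y":0.001,"z":0.018,"spin":0}]'|grep -E 'pos|for|wid'
python3 -m creep '[{"x":-0.004,"y":0.004,"z":0,"spin":5},{"x":-0.008,"y":0.008,"z":0,"spin":10},{"x":-0.0127,"y":0.0113,"z":0,"spin":15},{"x":-0.0174,"y":0.0144,"z":0,"spin":20},{"x":-0.0225,"y":0.017,"z":0,"spin":25},{"x":-0.0277,"y":0.0191,"z":0,"spin":30},{"x":-0.0277,"y":0.0191,"z":0,"spin":30}]'
```

```text
ee_pos: [0.6722, 0.2204, 0.1723]
ft_force: [1.6, 1.4, -10.4]
width: 0.0333
time: 60.68
ee_pos: [0.6446, 0.2396, 0.1721]
eef_rot: [0.984, -0.168, -0.026, 0.045]
ft_force: [4.3, 0.8, -10.2]
width: 0.0331
```

```bash
python3 -m creep '[{"x":-0.0054,"y":0.0017,"z":0,"spin":5},{"x":-0.011,"y":0.0029,"z":0,"spin":10},{"x":-0.0167,"y":0.0036,"z":0,"spin":15},{"x":-0.0223,"y":0.0038,"z":0,"spin":20},{"x":-0.028,"y":0.0035,"z":0,"spin":25},{"x":-0.0335,"y":0.0027,"z":0,"spin":30},{"x":-0.039,"y":0.0014,"z":0,"spin":35},{"x":-0.0445,"y":-0.0003,"z":0,"spin":40},{"x":-0.0445,"y":-0.0003,"z":0,"spin":40}]'
```

```text
time: 61.8
ee_pos: [0.6006, 0.2393, 0.1726]
eef_rot: [0.983, 0.178, -0.008, 0.051]
ft_force: [7.1, 0.5, -9.7]
width: 0.0331
```

```bash
python3 -m creep '[{"x":-0.0052,"y":-0.0022,"z":0,"spin":5},{"x":-0.0102,"y":-0.0048,"z":0,"spin":10},{"x":-0.015,"y":-0.008,"z":0,"spin":15},{"x":-0.0194,"y":-0.0114,"z":0,"spin":20},{"x":-0.022,"y":-0.0135,"z":0,"spin":20},{"x":-0.0225,"y":-0.014,"z":0,"spin":20},{"x":-0.0225,"y":-0.014,"z":0,"spin":20}]'
```

```text
time: 62.68
ee_pos: [0.581, 0.2278, 0.1743]
eef_rot: [0.937, 0.346, 0.005, 0.051]
ft_force: [19.3, 10.8, -9.0]
width: 0.0335
```

At the stop: about 22 N tangential, and the TCP is at the expected knob position (.581,.228). I'll lower while pressing, then release.

```bash
python3 -m creep '[{"x":0,"y":0,"z":-0.008,"spin":0},{"x":0,"y":0,"z":-0.016,"spin":0},{"x":0,"y":0,"z":-0.017,"spin":0},{"x":0,"y":0,"z":-0.017,"spin":0}]'|grep -E 'pos|for|wid'; python3 -m creep '[{"x":0.003,"y":0.002,"z":0,"spin":0},{"x":0.003,"y":0.002,"z":0,"spin":0},{"x":0.003,"y":0.002,"z":0,"spin":0},{"x":0.003,"y":0.002,"z":0,"spin":0},{"x":0.003,"y":0.002,"z":0,"spin":0},{"x":0.003,"y":0.002,"z":0,"spin":0}]' 0.087;
```

```text
ee_pos: [0.5812, 0.2279, 0.1576]
ft_force: [16.8, 9.7, -6.3]
width: 0.033
time: 63.92
ee_pos: [0.5803, 0.2274, 0.1552]
eef_rot: [0.936, 0.347, -0.0, 0.052]
ft_force: [0.0, -0.2, 0.8]
width: 0.0834
```

```bash
python3 -m creep '[{"x":0,"y":0,"z":0.03,"spin":0},{"x":0,"y":0,"z":0.07,"spin":0},{"x":-0.04,"y":0.03,"z":0.12,"spin":0},{"x":-0.09,"y":0.07,"z":0.15,"spin":0},{"x":-0.14,"y":0.11,"z":0.15,"spin":0},{"x":-0.18,"y":0.15,"z":0.15,"spin":0},{"x":-0.2,"y":0.2,"z":0.15,"spin":0},{"x":-0.2,"y":0.25,"z":0.15,"spin":0},{"x":-0.2,"y":0.25,"z":0.15,"spin":0}]'
python3 - <<'E'
from h import *
t=cam('top'); s=cam('side')
cv2.imwrite('pics/k11.png',np.hstack([cv2.resize(s['pixels'][120:220,290:390],(400,400),interpolation=2),cv2.resize(t['pixels'][110:210,235:335],(400,400),interpolation=2)]))
s0=cv2.imread('pics/side0.png'); m=np.abs(s0.astype(int)-s['pixels']).max(-1)[140:230,305:360]; print('diff px vs start (lock/drawer, side)',(m>60).sum())
def kn(im): 
    g=(im[138:166,306:334].max(-1)<75); v,u=np.nonzero(g); return u.mean()+306,v.mean()+138,v.min()+138,g.sum()
print(kn(s0),kn(s['pixels']))
find()
E
```

```text
time: 65.05
ee_pos: [0.378, 0.4811, 0.3033]
eef_rot: [0.935, 0.35, -0.001, 0.053]
ft_force: [0.9, -0.2, 0.2]
width: 0.087
diff px vs start (lock/drawer, side) 33
(np.float64(319.24615384615385), np.float64(151.4), np.int64(147), np.int64(65)) (np.float64(319.14285714285717), np.float64(151.46031746031747), np.int64(147), np.int64(63))
top timer [ 563.6 -291.1   59.    58.1   16.3]
side timer [ 561.6 -290.5   61.7   61.1   18. ]
```

View pics/k11.png

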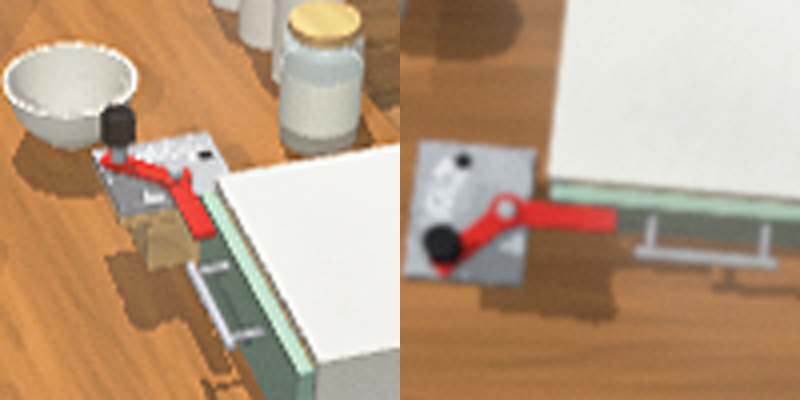

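The arm lies across the drawer front, with its tongue at (575,215) and the knob at (118,127). The knob's side-view pixels match the start picture to 0.1 px, so the pin is seated. No pink, yellow or blue items are left on the counter, and the timer has not moved.

```bash
python3 -c "
from bench import r
print(r.close_job())"
```

```text
the job is handed in; nothing more can be done
None
```

The job is done and handed in at about 65 s. I unlocked the drawer, loaded both shakers and both pink cup stacks, and slid it shut until it stopped. Then I swung the lock arm back into its first hole.

**Last checks:**
- The knob's position in the side view matches the start picture to about 0.1 px, so the pin is seated.
- The tongue lies across the drawer front, and the drawer handle is back at its original pixels.
- No target items are left on the counter, and the timer reads the same position as at the start.

**What went wrong along the way:**
- **Yellow shaker:** it touched the inside of the drawer's front panel while being lowered and ended about 2 cm from its target, upright.
- **Fingers on the handle bar:** on the first try at closing, joint 2 was at its limit and the fingers pressed on the bar. The force read 40.0 N just before I backed off. I believe it was fingertip contact, but 40 N is also the limit for the arm or gripper body.
- **Tool tilt:** getting joints 2 and 3 off their limits left the tool tilted about 6° for the closing and relocking. Both still worked.
- **Cup stacks:** between two pictures the two stacks in the drawer shifted against each other; they looked upright in the last picture before closing.

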